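# Sort the sieve station's loose things into their holders

### The arm

A 7-joint arm with a two-finger parallel gripper is mounted at the origin on a cart in front of the work surface, level with it; the furniture and walls round the work are solid. World frame = base frame: x ahead of the robot, y to its left, z up, the work surface at z = 0. Lengths are in m, angles in degrees, forces in N, time in s.
With the tool pointing down it reaches from about 0.425 to 0.875 m from the base axis. Payload 4.7 kg.
Tool frame: the origin (TCP) lies midway between the tips of the shut fingers; the grasp point (between the pads) lies 19 mm behind it; z points along the fingers, x is the direction in which the jaws open and shut, and the axes are right-handed (so a half turn about z gives the same grasp; the last joint's range is limited). The gripper opens to 87 mm and grips with 3 to 60 N. Pads are 19 mm wide; open, the fingers measure 117 mm over their backs; the gripper's body (75 mm by 190 mm) begins 51 mm behind the grasp point.
Start: joints at [64.005, 18.392, -4.016, 83.108, 1.295, 78.541, -3.26], TCP at [0.293, -0.58, 0.223] pointing down, gripper open.
Joint ranges: [-163.93, 163.93], [-17.29, 119.83], [-79.2, 71.16], [3.27, 140.29], [-89.18, 269.18], [5.43, 117.66], [-154.24, 154.24]. Speed limits (degrees/s): [147.25, 147.25, 180, 180, 180, 180, 180].

### API

Orientations are given as [roll, pitch, yaw] about the fixed x, y, z axes, in that order (R = Rz(yaw) Ry(pitch) Rx(roll)).
In Python, from cell import env gives the robot as it stands.
- The arm moves only by the tool carry_out, never from a script. Its argument "plan" is a list of rows, each an object with "grip": the closure, from 0 (fully open) to 1 (shut); "dp": the shift along the tool's x, y, z in m, a list of three; "rotation": the turn, a rotation vector about the tool's x, y, z in degrees, a list of three. In form: [{"grip": grip, "dp": [dx, dy, dz], "rotation": [wx, wy, wz]}, ...]. A call has 1 to 8 rows; each row shifts and turns the pose as measured when the row begins, along the tool's axes as they then stand; what a row does not reach is not made up. A row lasts 1/12 s, in which the tool goes at most 41.7 mm and 7.16 degrees, less where a joint would pass 70% of its speed; a pose out of reach is approached as far as the arm can. A call is refused whole if a number of a shift passes 0.0417 or a number of a turn 7.16, either way. A call with a gripper value outside its range is refused whole. The fingers move at their own pace and stop on an object; "force" is the grip in N (left out, the last holds). Time passes only in rows, so rows that do not move let the fingers close. It gives the time, the measured TCP pose, the force and the opening at its end, in the units of the state.
- env.get_obs(): the state, without advancing time (a new reading comes with each control period).
- env.read_camera(name): name is "scene" or "top"; returns the picture (400x640x3 uint8, red, green, blue); there is no depth.
- env.camera_params(name): a dict with "fx", "fy", "cx", "cy" (pixels), "R" (3x3) and "t" (3): a world point X has camera coordinates R X + t. Camera axes: x right, y down, z forward; pixel columns grow to the right and rows downward; lengths in m; the calibration is good to about 2 mm. A picture is of the moment at which its call begins. camera_params takes no time and is no camera call.
- env.sign_off(): hands the job in, once; it reports no verdict.
The state is a dict: "time_s": time; "qpos": joint angles; "joint_velocities": joint speeds; "effort": joint torques, N m; "tool_pos": TCP position; "tool_rot": TCP orientation; "force": force on the tool from outside, world axes, zero at the start; "wrist_torque": the same for the moment, N m; "grip_width": finger opening in m.
Only numpy, scipy, OpenCV 4.12 (cv2) and the standard library are available. Lean on these libraries where they do the work, as an engineer would, in place of code of your own. Each camera call takes 0.05 s, during which the arm holds its last target. There are 200 camera calls.

### The job

Sort the five loose things in front of you into their holders: one moisture tin down into each round well of the tin plate, one marker into each V lane of the marker rest, lying in both cradles of its lane with about the same length sticking out at either end, and the sieve brush flat in the long tray. It does not matter which tin or marker takes which place. Keep the tins upright all the time and leave the tape roll, the screwdriver and the stapler where they are.

Things in the scene. Friction and masses are not known exactly. Their poses are not given: they have to be found in the camera images.
- tin_a_mid (a point): Closed aluminium moisture tin: an upright cylinder 65 mm in diameter and 44 mm high, lid fixed on. The two tins are alike. Point at its centre, 22 mm above its underside; z is its upright axis.
- tin_b_mid (a point): Closed aluminium moisture tin: an upright cylinder 65 mm in diameter and 44 mm high, lid fixed on. The two tins are alike. Point at its centre, 22 mm above its underside; z is its upright axis.
- marker_a_mid (a point): Felt marker lying on its side, white with a green cap: 137 mm long, round, cap 18 mm thick and barrel 16.5 mm. It can roll. Point at mid-length on its axis, 9 mm above the bench; y runs along the marker, the cap at -y.
- marker_b_mid (a point): Felt marker lying on its side, white with a red cap: 137 mm long, round, cap 18 mm thick and barrel 16.5 mm. It can roll. Point at mid-length on its axis, 9 mm above the bench; y runs along the marker, the cap at -y.
- sieve_brush_mid (a point): Wooden sieve brush lying flat: 175 mm long (171 mm where it is solid), 31 mm high, 26 to 31 mm wide. Point at its middle, 15.5 mm above its underside; y runs along the brush, z up.
- tin_plate: Tin plate: flat steel plate 104 mm (x) by 200 mm (y), 12 mm high, fixed to the bench, with two round wells 85 mm in diameter, 8 mm deep (their floor 4 mm above the bench, dark rubber lining), centred at y = +50 mm and y = -50 mm. Origin at the centre of its underside.
- marker_rest: Fixed marker rest: steel base 124 (x) by 104 (y) by 4 mm high with two lanes along y, centred at x = +30 and -30 mm. Each lane is two V cradles (12 mm long) at y = +40 and -40 mm; V flanks 30 deg from vertical, apex 6 mm, tips 32 mm above the bench, 30 mm wide at top. A marker in them has its axis 23.5 mm above the bench. Free finger room between the cradles. Origin: centre of underside.
- brush_tray: Brush tray: long open grey plastic tray 84 mm (x) by 206 mm (y), walls 4 mm thick and 14 mm high, inner floor 4 mm above the bench (inside 76 by 198 mm), fixed to the bench. Origin at the centre of its underside.
Things that resemble listed ones, but are neither listed nor needed, are in the scene too. There is more than one size of the part that bears sieve_brush_mid; the job needs the larger.

How it is judged:
By the outcome, as a careful person would: the job done as asked, in the order asked, and still so for the second after the job is handed in, with the robot touching nothing.
It also fails if it takes over 118 s, if anything falls off the work surface, if the arm or the gripper's body presses on something with over 40 N, if the wrist force passes 120 N, or if a joint passes its speed limit or range.

## Working session

There is one attempt and no reset: what is moved stays moved. The work goes in short steps, Python scripts to look and compute and a tool call to move; the robot and the scene stay as the last step left them, time stands still between calls to the robot, and variables do not carry over. Pictures are saved under pics/ and viewed, about 12 in all and at most 16, crops included, and the job is handed in when it is done.

Besides the shell and the picture viewer there is one more tool, called after ">>>" as name(argument=value, ...) on one line, values as JSON. carry_out: Moves the arm, as the interface text tells. Its arguments: {"type":"object","properties":{"plan":{"type":"array","items":{"type":"object","properties":{"grip":{"type":"number"},"dp":{"type":"array","items":{"type":"number"}},"rotation":{"type":"array","items":{"type":"number"}}}}},"force":{"type":"number"}},"required":["plan"]}

```bash
ls; mkdir -p pics; python3 - <<'E'
from cell import env
import cv2
o=env.get_obs(); print(o)
for n in("scene","top"):
    im=env.read_camera(n); cv2.imwrite(f"pics/{n}0.png",im[:,:,::-1]); print(n,env.camera_params(n))
E
```

```text
pics
{'time_s': 0.0, 'qpos': array([64.00554289, 18.43694053, -4.01528044, 83.17495836,  1.29629214,
       78.54205898, -3.26118866]), 'joint_velocities': array([ 0.05228027,  0.02618405,  0.05238745,  0.00426489,  0.03091385,
       -0.03410909,  0.07669371]), 'effort': array([ 1.97641348e-04, -4.91286671e+01, -4.03918996e-01, -3.12523556e+01,
       -6.40179170e-02,  4.38633654e-02,  1.53551978e-04]), 'tool_pos': array([ 0.2927849 , -0.57969574,  0.22148503]), 'tool_rot': array([ 1.79992786e+02,  1.08641340e-01, -6.31969680e+01]), 'force': array([-0.9013079 ,  0.86444179, -0.00264116]), 'wrist_torque': array([-0.00044167,  0.02091905,  0.0049658 ]), 'grip_width': 0.08699716908502908}
scene {'fx': 366.84819307840723, 'fy': 366.84819307840723, 'cx': 321.6096606976615, 'cy': 196.42611295947887, 'R': array([[-0.81705917, -0.57610111, -0.02284335],
       [-0.31022049,  0.47267795, -0.82482653],
       [ 0.48598103, -0.6668456 , -0.56492423]]), 't': array([0.41203457, 0.21338026, 0.75605313])}
top {'fx': 428.09016786338503, 'fy': 428.09016786338503, 'cx': 317.5983707584275, 'cy': 192.1105625182367, 'R': array([[ 0.02543088, -0.99966535, -0.00473838],
       [-0.9947065 , -0.0248321 , -0.0997113 ],
       [ 0.09956027,  0.00724905, -0.99500513]]), 't': array([-0.05040871,  0.53015813,  1.09638806])}
```

View pics/top0.png

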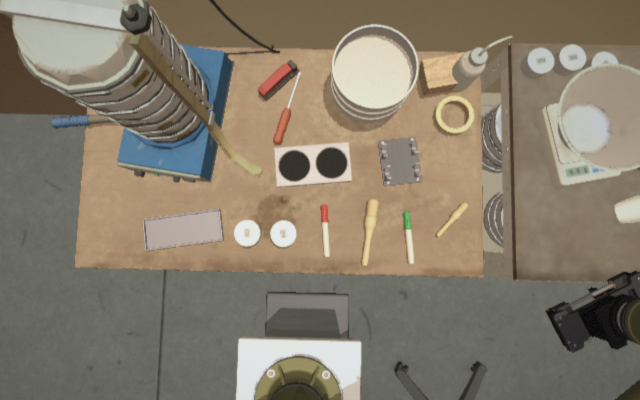

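View pics/scene0.png

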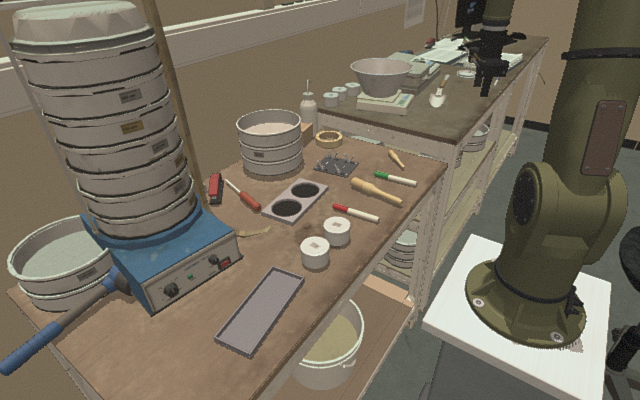

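The pictures show the tins at top (247,233) and (283,233), red marker (325,230), green marker (409,237), tray (183,229), tin plate (313,164) and rest (400,161). There are two brush candidates. The one at (370,232) is about 65 px (~170 mm) and the one at (452,219) is about 44 px (~115 mm), so the first fits. I'll measure and confirm with one crop.

```bash
cat > h.py <<'E'
from cell import env
import cv2, numpy as np
def ray(n,uv,z):
    p=env.camera_params(n); R=np.array(p["R"]);t=np.array(p["t"]); c=-R.T@t
    d=R.T@np.array([(uv[0]-p["cx"])/p["fx"],(uv[1]-p["cy"])/p["fy"],1.]); return c+d*(z-c[2])/d[2]
def proj(n,X):
    p=env.camera_params(n); q=np.array(p["R"])@np.array(X)+np.array(p["t"]); return np.array([p["fx"]*q[0]/q[2]+p["cx"],p["fy"]*q[1]/q[2]+p["cy"]])
def blobs(mask,off,amin=15):
    out=[]
    for c in cv2.findContours(mask.astype(np.uint8),cv2.RETR_EXTERNAL,cv2.CHAIN_APPROX_NONE)[0]:
        if cv2.contourArea(c)>=amin: out.append(c+np.array(off))
    return out
def rect(n,c,z):
    w=np.array([ray(n,p[0]+0.0,z)[:2] for p in c],np.float32)
    (x,y),(a,b),th=cv2.minAreaRect(w)
    if a<b: a,b,th=b,a,th+90
    return np.round([x,y],4),np.round([a,b],4),round((th+90)%180-90,1)
E
python3 - <<'E'
from h import *
im=cv2.imread("pics/top0.png"); hsv=cv2.cvtColor(im,cv2.COLOR_BGR2HSV).astype(int)
H,S,V=hsv[...,0],hsv[...,1],hsv[...,2]
def roi(m,x0,y0,x1,y1,z,name,amin=30):
    for c in blobs(m[y0:y1,x0:x1],(x0,y0),amin): print(name,cv2.boundingRect(c),*rect("top",c,z))
for p in [(247,233),(325,240),(325,212),(370,240),(409,250),(408,220),(300,210),(350,240),(183,229),(280,180),(400,161),(452,219)]: print(p,hsv[p[1],p[0]])
white=(S<50)&(V>150)
roi(white,230,210,300,255,.044,"tin")
roi(((S<60)&(V>150))|((H<5)|(H>172))&(S>150),312,200,338,262,.009,"red")
roi(((S<60)&(V>150))|((H>45)&(H<85)&(S>100)),395,205,422,268,.009,"green")
roi((S<70)&(V>100),140,205,228,252,.014,"tray",200)
roi((S<60)&(V>120),268,138,356,190,.012,"plate",200)
roi(V<60,268,138,356,190,.012,"well",200)
roi((S<70),372,130,428,190,.004,"rest",200)
roi((H>14)&(V>165)&(S>60),355,195,388,270,.015,"brush",60)
cv2.imwrite("pics/crop1.png",np.hstack([cv2.resize(im[190:275,225:345],None,fx=3,fy=3,interpolation=2),cv2.resize(im[190:275,345:475],None,fx=3,fy=3,interpolation=2)]))
cv2.imwrite("pics/crop2.png",cv2.resize(im[125:200,360:440],None,fx=7,fy=7,interpolation=2))
E
```

```text
(247, 233) [ 17  38 210]
(325, 240) [ 31  31 230]
(325, 212) [  3 156 216]
(370, 240) [ 20  93 209]
(409, 250) [ 25  35 227]
(408, 220) [ 57 106 176]
(300, 210) [ 17  86 174]
(350, 240) [ 16  85 177]
(183, 229) [ 13  26 184]
(280, 180) [ 18  25 226]
(400, 161) [ 15  27 134]
(452, 219) [ 23  79 228]
tin (270, 220, 27, 27) [0.4223 0.0487] [0.0666 0.0663] -88.3
tin (234, 220, 27, 27) [0.42   0.1408] [0.0666 0.0664] -87.8
red (322, 223, 8, 34) [ 0.4083 -0.0613] [0.0871 0.0146] 5.2
red (321, 205, 7, 17) [ 0.4778 -0.0554] [0.0418 0.0146] 6.6
green (404, 212, 10, 52) [ 0.4192 -0.2794] [0.1346 0.0161] 5.9
tray (142, 208, 82, 43) [0.4257 0.3165] [0.209  0.0861] -80.8
plate (274, 142, 78, 45) [ 0.6081 -0.0211] [0.2019 0.107 ] -84.0
well (280, 152, 29, 28) [0.6027 0.028 ] [0.0749 0.073 ] -88.6
well (318, 149, 28, 28) [ 0.6133 -0.0721] [0.0731 0.0722] 1.4
rest (378, 136, 44, 50) [ 0.6244 -0.2559] [0.1247 0.1046] 8.0
brush (355, 195, 33, 75) [ 0.4317 -0.18  ] [0.1937 0.0846] 1.0
```

View pics/crop1.png

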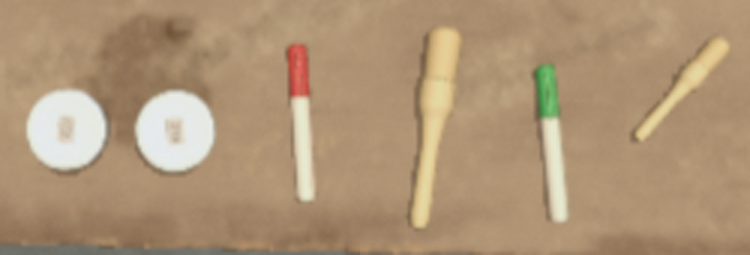

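View pics/crop2.png

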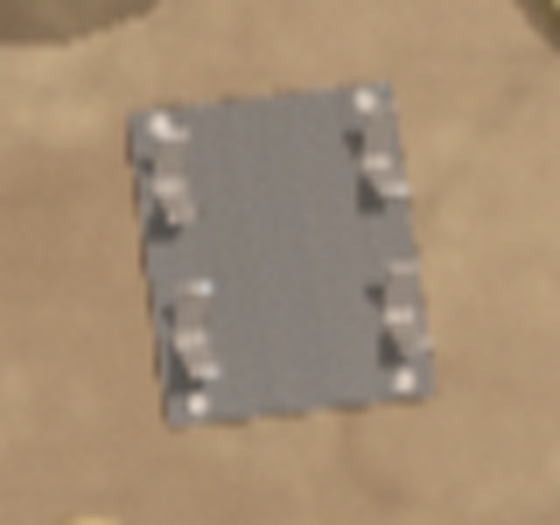

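Viewed so far: 4. The crop confirms the brush at (370,232) is the large one and (452,219) the small lookalike. The rest's cradle pairs lie along image-horizontal (about world y). I'll write a helper for tool-axis offsets and get the remaining object numbers.

```bash
cat >> h.py <<'E'
def go(x,y,z,yaw,n=None,frm=None):
    """print per-row tool-axis steps from the measured pose to the target"""
    o=env.get_obs(); p=np.array(o["tool_pos"]); y0=o["tool_rot"][2]
    r=o["tool_rot"]; print("t",round(o["time_s"],2),"pos",np.round(p,4),"rot",np.round(r,1),"F",np.round(o["force"],1),"w",round(o["grip_width"],4))
    d=np.array([x,y,z])-p; dy=(yaw-y0+180)%360-180
    if n is None: n=int(max(np.ceil(np.linalg.norm(d)/.040),np.ceil(abs(dy)/7)))
    print("d",np.round(d,4),"dyaw",round(dy,2),"n",n)
    for i in range(n):
        a=np.radians(y0+dy*i/n); s=d/n
        print([round(float(v),4) for v in (np.cos(a)*s[0]+np.sin(a)*s[1],np.sin(a)*s[0]-np.cos(a)*s[1],-s[2])],"wz",round(-dy/n,2))
E
python3 - <<'E'
from h import *
im=cv2.imread("pics/top0.png"); hsv=cv2.cvtColor(im,cv2.COLOR_BGR2HSV).astype(int)
H,S,V=hsv[...,0],hsv[...,1],hsv[...,2]
m=((S<60)&(V>150))|((H<5)|(H>172))&(S>130)
m=cv2.morphologyEx(m.astype(np.uint8),cv2.MORPH_CLOSE,np.ones((5,1)))
for c in blobs(m[200:262,312:338],(312,200),60): print("red",rect("top",c,.009))
m=cv2.morphologyEx(((V>190)).astype(np.uint8),cv2.MORPH_OPEN,np.ones((2,2)))
for c in blobs(m[195:270,355:388],(355,195),60): print("brush",cv2.boundingRect(c),rect("top",c,.0155))
go(.45,.049,.2,0)
E
```

```text
red (array([ 0.432 , -0.0594]), array([0.1346, 0.015 ]), 5.0)
brush (364, 200, 15, 67) (array([ 0.4287, -0.1774]), array([0.1754, 0.026 ]), -7.5)
t 0.1 pos [ 0.2928 -0.5798  0.2216] rot [ 1.80e+02  1.00e-01 -6.32e+01] F [-0.2  0.1 -0.4] w 0.087
d [ 0.1572  0.6288 -0.0216] dyaw 63.2 n 17
[-0.0288, -0.0249, 0.0013] wz -3.72
[-0.0272, -0.0267, 0.0013] wz -3.72
[-0.0254, -0.0285, 0.0013] wz -3.72
[-0.0235, -0.03, 0.0013] wz -3.72
[-0.0215, -0.0315, 0.0013] wz -3.72
[-0.0194, -0.0328, 0.0013] wz -3.72
[-0.0172, -0.034, 0.0013] wz -3.72
[-0.015, -0.0351, 0.0013] wz -3.72
[-0.0127, -0.036, 0.0013] wz -3.72
[-0.0103, -0.0367, 0.0013] wz -3.72
[-0.0079, -0.0373, 0.0013] wz -3.72
[-0.0055, -0.0377, 0.0013] wz -3.72
[-0.003, -0.038, 0.0013] wz -3.72
[-0.0006, -0.0381, 0.0013] wz -3.72
[0.0019, -0.0381, 0.0013] wz -3.72
[0.0044, -0.0379, 0.0013] wz -3.72
[0.0068, -0.0375, 0.0013] wz -3.72
```

>>> carry_out(plan=[{"grip":0,"dp":[-0.029,-0.025,0.001],"rotation":[0,0,-3.7]},{"grip":0,"dp":[-0.027,-0.027,0.001],"rotation":[0,0,-3.7]},{"grip":0,"dp":[-0.025,-0.028,0.001],"rotation":[0,0,-3.7]},{"grip":0,"dp":[-0.023,-0.03,0.001],"rotation":[0,0,-3.7]},{"grip":0,"dp":[-0.021,-0.031,0.001],"rotation":[0,0,-3.7]},{"grip":0,"dp":[-0.019,-0.033,0.001],"rotation":[0,0,-3.7]},{"grip":0,"dp":[-0.017,-0.034,0.001],"rotation":[0,0,-3.7]},{"grip":0,"dp":[-0.015,-0.035,0.001],"rotation":[0,0,-3.7]}])

```text
time_s: 0.77
tool_pos: [0.3615, -0.2811, 0.2059]
tool_rot: [179.9, 0.6, -33.3]
force: [-0.1, 0.8, -0.8]
grip_width: 0.0869
```

```bash
python3 -c "
from h import *
go(.45,.049,.2,0)"
```

```text
t 0.77 pos [ 0.3615 -0.2811  0.2059] rot [179.9   0.6 -33.3] F [-0.1  0.8 -0.8] w 0.0869
d [ 0.0885  0.3301 -0.0059] dyaw 33.27 n 9
[-0.0119, -0.0361, 0.0007] wz -3.7
[-0.0096, -0.0368, 0.0007] wz -3.7
[-0.0072, -0.0373, 0.0007] wz -3.7
[-0.0047, -0.0377, 0.0007] wz -3.7
[-0.0023, -0.0379, 0.0007] wz -3.7
[0.0001, -0.038, 0.0007] wz -3.7
[0.0026, -0.0379, 0.0007] wz -3.7
[0.005, -0.0376, 0.0007] wz -3.7
[0.0074, -0.0372, 0.0007] wz -3.7
```

>>> carry_out(plan=[{"grip":0,"dp":[-0.011,-0.036,0.001],"rotation":[0,0,-3.7]},{"grip":0,"dp":[-0.009,-0.037,0.001],"rotation":[0,0,-3.7]},{"grip":0,"dp":[-0.007,-0.037,0.001],"rotation":[0,0,-3.7]},{"grip":0,"dp":[-0.004,-0.038,0.001],"rotation":[0,0,-3.7]},{"grip":0,"dp":[-0.002,-0.038,0.001],"rotation":[0,0,-3.7]},{"grip":0,"dp":[0,-0.038,0.001],"rotation":[0,0,-3.7]},{"grip":0,"dp":[0.002,-0.038,0.001],"rotation":[0,0,-3.7]},{"grip":0,"dp":[0.004,-0.038,0.001],"rotation":[0,0,-3.7]}])

```text
time_s: 1.43
tool_pos: [0.4359, 0.0284, 0.1958]
tool_rot: [-180.0, 0.6, -2.3]
force: [1.7, -0.3, -0.8]
grip_width: 0.087
```

```bash
python3 -c "
from h import *
go(.4225,.049,.10,3)"
```

```text
t 1.43 pos [0.4359 0.0284 0.1958] rot [-180.     0.6   -2.3] F [ 1.7 -0.3 -0.8] w 0.087
d [-0.0134  0.0206 -0.0958] dyaw 5.27 n 3
[-0.0047, -0.0067, 0.0319] wz -1.76
[-0.0045, -0.0068, 0.0319] wz -1.76
[-0.0043, -0.007, 0.0319] wz -1.76
```

>>> carry_out(plan=[{"grip":0,"dp":[-0.0045,-0.0068,0.032],"rotation":[0,0.6,-1.8]},{"grip":0,"dp":[-0.0045,-0.0068,0.032],"rotation":[0,0,-1.8]},{"grip":0,"dp":[-0.0045,-0.007,0.032],"rotation":[0,0,-1.8]}])

```text
time_s: 1.68
tool_pos: [0.4295, 0.0605, 0.1042]
tool_rot: [-179.9, -1.0, 4.3]
force: [1.1, -0.7, 0.1]
grip_width: 0.0865
```

```bash
python3 - <<'E'
from h import *
go(.4225,.049,.015,3)
im=env.read_camera("scene"); cv2.imwrite("pics/s1.png",cv2.resize(im[180:320,230:430,::-1],None,fx=4,fy=4))
hs=cv2.cvtColor(im[:,:,::-1].copy(),cv2.COLOR_BGR2HSV).astype(int)
for X in [(.4225,.0487,.022),(.42,.141,.022),(.6029,.0286,.012)]: print(proj("scene",X))
E
```

```text
t 1.68 pos [0.4295 0.0605 0.1042] rot [-179.9   -1.     4.3] F [ 1.1 -0.7  0.1] w 0.0865
d [-0.007  -0.0115 -0.0892] dyaw -1.34 n 3
[-0.0026, 0.0036, 0.0297] wz 0.45
[-0.0026, 0.0037, 0.0297] wz 0.45
[-0.0026, 0.0037, 0.0297] wz 0.45
[336.92777502 231.3247547 ]
[316.08226418 252.97121367]
[286.71713562 207.17090288]
```

View pics/s1.png

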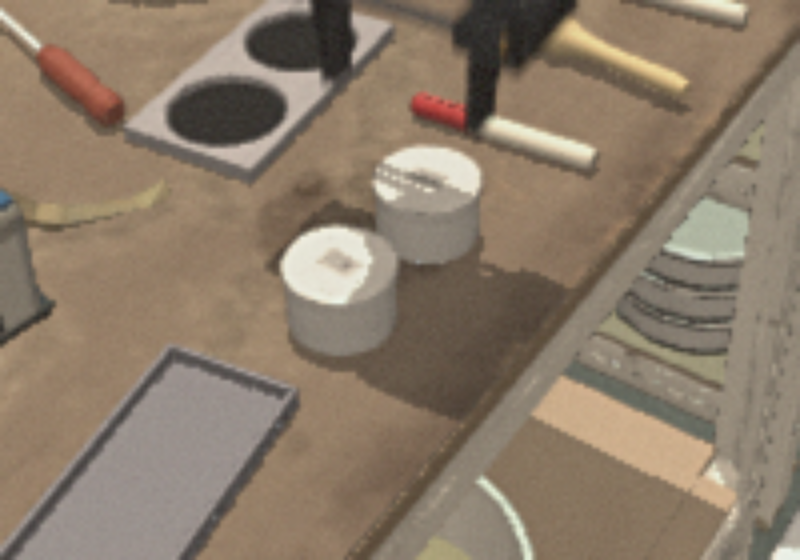

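The two tins are at crop (428,205) and (340,290), and projecting my estimates lands on them. The open fingers hang above tin a.

>>> carry_out(plan=[{"grip":0,"dp":[-0.007,0.0115,0.02],"rotation":[0,-1.0,1.3]},{"grip":0,"dp":[0,0,0.0],"rotation":[0,0,0]},{"grip":0,"dp":[0,0,0.0],"rotation":[0,0,0]}])

```text
time_s: 1.98
tool_pos: [0.4142, 0.0499, 0.0759]
tool_rot: [-179.8, 1.1, 3.3]
force: [0.2, 1.0, 0.1]
grip_width: 0.0872
```

```bash
python3 -c "
from h import *
go(.4225,.049,.015,3)"
```

```text
t 1.98 pos [0.4142 0.0499 0.0759] rot [-179.8    1.1    3.3] F [0.2 1.  0.1] w 0.0872
d [ 0.0083 -0.0009 -0.0609] dyaw -0.3 n 2
[0.0041, 0.0007, 0.0305] wz 0.15
[0.0041, 0.0007, 0.0305] wz 0.15
```

>>> carry_out(plan=[{"grip":0,"dp":[0.008,0,0.0],"rotation":[0,0.5,0]},{"grip":0,"dp":[0,0,0.0],"rotation":[0,0,0]}])

```text
time_s: 2.15
tool_pos: [0.4245, 0.0499, 0.0781]
tool_rot: [-179.8, 0.4, 3.2]
force: [0.9, -0.6, 0.6]
grip_width: 0.087
```

```bash
python3 -c "
from h import *
go(.4225,.049,.015,3)
print(env.get_obs()['joint_velocities'])"
```

```text
t 2.15 pos [0.4245 0.0499 0.0781] rot [-179.8    0.4    3.2] F [ 0.9 -0.6  0.6] w 0.087
d [-0.002  -0.0009 -0.0631] dyaw -0.19 n 2
[-0.001, 0.0004, 0.0315] wz 0.1
[-0.001, 0.0004, 0.0315] wz 0.1
[ 0.29652538 -1.68983476  0.16475842  0.00933784 -0.99218282  2.50928811
  0.89929108]
```

>>> carry_out(plan=[{"grip":0,"dp":[-0.001,0.0005,0.018],"rotation":[0,0,0]},{"grip":0,"dp":[-0.001,0.0005,0.018],"rotation":[0,0,0]},{"grip":0,"dp":[0,0,0.014],"rotation":[0,0,0]},{"grip":0,"dp":[0,0,0.007],"rotation":[0,0,0]},{"grip":0,"dp":[0,0,0.0],"rotation":[0,0,0]}])

```text
time_s: 2.57
tool_pos: [0.4329, 0.0487, 0.0276]
tool_rot: [-179.9, -0.7, 3.0]
force: [-0.9, 1.0, 0.9]
grip_width: 0.0872
```

```bash
python3 -c "
from h import *
go(.4225,.049,.015,3)"
```

```text
t 2.57 pos [0.4329 0.0487 0.0276] rot [-179.9   -0.7    3. ] F [-0.9  1.   0.9] w 0.0872
d [-0.0104  0.0003 -0.0126] dyaw 0.01 n 1
[-0.0103, -0.0008, 0.0126] wz -0.01
```

>>> carry_out(plan=[{"grip":0,"dp":[-0.008,0.0,0.006],"rotation":[0,-0.6,0]},{"grip":0,"dp":[0,0,0.0],"rotation":[0,0,0]}])

```text
time_s: 2.73
tool_pos: [0.4262, 0.0484, 0.0228]
tool_rot: [-179.9, -0.2, 3.0]
force: [-0.3, -0.4, -0.5]
grip_width: 0.0869
```

```bash
python3 -c "
from h import *
go(.4225,.049,.015,3);print(env.get_obs()['qpos'].round(1))"
```

```text
t 2.73 pos [0.4262 0.0484 0.0228] rot [-179.9   -0.2    3. ] F [-0.3 -0.4 -0.5] w 0.0869
d [-0.0037  0.0006 -0.0078] dyaw 0.03 n 1
[-0.0036, -0.0008, 0.0078] wz -0.03
[ 30.7   6.2 -41.7 124.4   5.3  50.9 -11.2]
```

>>> carry_out(plan=[{"grip":0,"dp":[-0.004,0.0,0.006],"rotation":[0,0,0]},{"grip":0.15,"dp":[0,0,0.0],"rotation":[0,0,0]},{"grip":0.5,"dp":[0,0,0.0],"rotation":[0,0,0]},{"grip":0.5,"dp":[0,0,0.0],"rotation":[0,0,0]},{"grip":0.5,"dp":[0,0,0.0],"rotation":[0,0,0]}], force=25)

```text
time_s: 3.15
tool_pos: [0.4235, 0.048, 0.0184]
tool_rot: [-180.0, -0.4, 3.0]
force: [0.1, 0.0, 0.5]
grip_width: 0.0678
```

```bash
python3 -c "
from h import *
go(.4225,.049,.015,3)"
```

```text
t 3.15 pos [0.4235 0.048  0.0184] rot [-180.    -0.4    3. ] F [0.1 0.  0.5] w 0.0678
d [-0.001   0.001  -0.0034] dyaw 0.05 n 1
[-0.0009, -0.001, 0.0034] wz -0.05
```

>>> carry_out(plan=[{"grip":0.5,"dp":[0,0,0.0],"rotation":[0,0,0]},{"grip":0.5,"dp":[0,0,0.0],"rotation":[0,0,0]},{"grip":0.5,"dp":[0.005,0,-0.02],"rotation":[0,-0.4,0]},{"grip":0.5,"dp":[0.005,0,-0.025],"rotation":[0,0,0]},{"grip":0.5,"dp":[0.005,0,-0.02],"rotation":[0,0,0]}])

```text
time_s: 3.57
tool_pos: [0.4329, 0.0486, 0.0809]
tool_rot: [-179.9, 0.7, 3.0]
force: [0.8, -0.6, -1.6]
grip_width: 0.0631
```

```bash
python3 -c "
from h import *
go(.6133,-.0715,.08,6)"
```

```text
t 3.57 pos [0.4329 0.0486 0.0809] rot [-179.9    0.7    3. ] F [ 0.8 -0.6 -1.6] w 0.0631
d [ 0.1804 -0.1201 -0.0009] dyaw 2.98 n 6
[0.029, 0.0216, 0.0001] wz -0.5
[0.0288, 0.0218, 0.0001] wz -0.5
[0.0286, 0.0221, 0.0001] wz -0.5
[0.0284, 0.0223, 0.0001] wz -0.5
[0.0282, 0.0226, 0.0001] wz -0.5
[0.028, 0.0228, 0.0001] wz -0.5
```

>>> carry_out(plan=[{"grip":0.5,"dp":[0.015,0.011,0],"rotation":[0,0.3,-0.4]},{"grip":0.5,"dp":[0.026,0.019,0],"rotation":[0,0,-0.4]},{"grip":0.5,"dp":[0.03,0.022,0],"rotation":[0,0,-0.4]},{"grip":0.5,"dp":[0.03,0.023,0],"rotation":[0,0,-0.4]},{"grip":0.5,"dp":[0.03,0.023,0],"rotation":[0,0,-0.4]},{"grip":0.5,"dp":[0.022,0.018,0],"rotation":[0,0,-0.4]},{"grip":0.5,"dp":[0.012,0.01,0],"rotation":[0,0,-0.4]},{"grip":0.5,"dp":[0,0,0],"rotation":[0,0,0]}])

```text
time_s: 4.23
tool_pos: [0.6178, -0.0713, 0.0836]
tool_rot: [179.7, -0.0, 6.0]
force: [0.2, -0.5, -0.9]
grip_width: 0.0633
```

```bash
python3 -c "
from h import *
go(.6133,-.0715,.023,6)"
```

```text
t 4.23 pos [ 0.6178 -0.0713  0.0836] rot [179.7  -0.    6. ] F [ 0.2 -0.5 -0.9] w 0.0633
d [-0.0045 -0.0002 -0.0606] dyaw 0.02 n 2
[-0.0022, -0.0001, 0.0303] wz -0.01
[-0.0022, -0.0001, 0.0303] wz -0.01
```

>>> carry_out(plan=[{"grip":0.5,"dp":[-0.0045,0,0.015],"rotation":[0,0,0]},{"grip":0.5,"dp":[0,0,0.018],"rotation":[0,0,0]},{"grip":0.5,"dp":[0,0,0.012],"rotation":[0,0,0]},{"grip":0.5,"dp":[0,0,0],"rotation":[0,0,0]}])

```text
time_s: 4.57
tool_pos: [0.6123, -0.0715, 0.036]
tool_rot: [179.9, 0.1, 5.8]
force: [-0.4, 0.0, -1.9]
grip_width: 0.063
```

```bash
python3 -c "
from h import *
go(.6133,-.0715,.023,6)"
```

```text
t 4.57 pos [ 0.6123 -0.0715  0.036 ] rot [1.799e+02 1.000e-01 5.800e+00] F [-0.4  0.  -1.9] w 0.063
d [ 0.001  0.    -0.013] dyaw 0.15 n 1
[0.001, 0.0001, 0.013] wz -0.15
```

>>> carry_out(plan=[{"grip":0.5,"dp":[0.001,0,0.006],"rotation":[0,0,0]},{"grip":0.5,"dp":[0,0,0.005],"rotation":[0,0,0]},{"grip":0.5,"dp":[0,0,0.002],"rotation":[0,0,0]},{"grip":0.5,"dp":[0,0,0],"rotation":[0,0,0]}])

```text
time_s: 4.9
tool_pos: [0.6125, -0.0697, 0.023]
tool_rot: [179.9, 0.1, 6.0]
force: [-0.3, -0.7, -1.0]
grip_width: 0.0634
```

```bash
python3 -c "
from h import *
go(.6133,-.0715,.023,6)"
```

```text
t 4.9 pos [ 0.6125 -0.0697  0.023 ] rot [1.799e+02 1.000e-01 6.000e+00] F [-0.3 -0.7 -1. ] w 0.0634
d [ 0.0008 -0.0018 -0.    ] dyaw 0.04 n 1
[0.0006, 0.0019, 0.0] wz -0.04
```

>>> carry_out(plan=[{"grip":0.5,"dp":[0,0,0.001],"rotation":[0,0,0]},{"grip":0.2,"dp":[0,0,0],"rotation":[0,0,0]},{"grip":0,"dp":[0,0,0],"rotation":[0,0,0]},{"grip":0,"dp":[0,0,0],"rotation":[0,0,0]},{"grip":0,"dp":[0,0,0],"rotation":[0,0,0]},{"grip":0,"dp":[0,0,-0.02],"rotation":[0,0,0]},{"grip":0,"dp":[0,0,-0.03],"rotation":[0,0,0]},{"grip":0,"dp":[0,0,-0.02],"rotation":[0,0,0]}])

```text
time_s: 5.57
tool_pos: [0.6104, -0.0688, 0.0916]
tool_rot: [180.0, 0.4, 6.0]
force: [1.5, 0.4, 0.5]
grip_width: 0.0865
```

```bash
python3 -c "
from h import *
go(.421,.141,.1,6,8)"
```

```text
t 5.57 pos [ 0.6104 -0.0688  0.0916] rot [180.    0.4   6. ] F [1.5 0.4 0.5] w 0.0865
d [-0.1894  0.2098  0.0084] dyaw -0.01 n 8
[-0.0208, -0.0286, -0.0011] wz 0.0
[-0.0208, -0.0286, -0.0011] wz 0.0
[-0.0208, -0.0286, -0.0011] wz 0.0
[-0.0208, -0.0286, -0.0011] wz 0.0
[-0.0208, -0.0286, -0.0011] wz 0.0
[-0.0208, -0.0286, -0.0011] wz 0.0
[-0.0208, -0.0286, -0.0011] wz 0.0
[-0.0208, -0.0286, -0.0011] wz 0.0
```

>>> carry_out(plan=[{"grip":0,"dp":[-0.024,-0.033,-0.001],"rotation":[0,0,0]},{"grip":0,"dp":[-0.024,-0.033,-0.001],"rotation":[0,0,0]},{"grip":0,"dp":[-0.024,-0.033,0],"rotation":[0,0,0]},{"grip":0,"dp":[-0.024,-0.033,0],"rotation":[0,0,0]},{"grip":0,"dp":[-0.024,-0.033,0],"rotation":[0,0,0]},{"grip":0,"dp":[-0.024,-0.033,0],"rotation":[0,0,0]},{"grip":0,"dp":[-0.017,-0.024,0],"rotation":[0,0,0]},{"grip":0,"dp":[0,0,0],"rotation":[0,0,0]}])

```text
time_s: 6.23
tool_pos: [0.4288, 0.14, 0.0993]
tool_rot: [179.6, -0.7, 5.5]
force: [-0.6, 0.5, -1.2]
grip_width: 0.0868
```

```bash
python3 - <<'E'
from h import *
go(.421,.141,.018,6)
im=env.read_camera("top"); cv2.imwrite("pics/t2.png",cv2.resize(im[120:260,220:360,::-1],None,fx=4,fy=4))
E
```

```text
t 6.23 pos [0.4288 0.14   0.0993] rot [179.6  -0.7   5.5] F [-0.6  0.5 -1.2] w 0.0868
d [-0.0078  0.001  -0.0813] dyaw 0.47 n 3
[-0.0026, -0.0006, 0.0271] wz -0.16
[-0.0026, -0.0006, 0.0271] wz -0.16
[-0.0026, -0.0006, 0.0271] wz -0.16
```

View pics/t2.png

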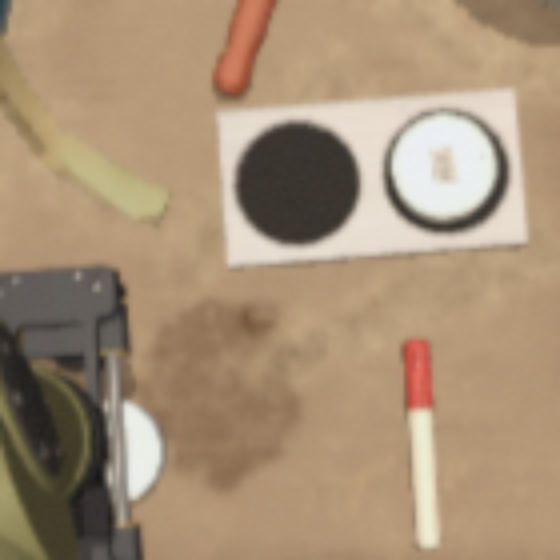

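Tin a sits in the right well at crop (445,165), with a dark ring visible all round. Next is tin b.

>>> carry_out(plan=[{"grip":0,"dp":[-0.008,0,0.02],"rotation":[0,-0.5,0]},{"grip":0,"dp":[0,0,0.022],"rotation":[0,0,0]},{"grip":0,"dp":[0,0,0.01],"rotation":[0,0,0]},{"grip":0,"dp":[0,0,0],"rotation":[0,0,0]}])

```text
time_s: 6.62
tool_pos: [0.4277, 0.1352, 0.0484]
tool_rot: [179.4, -0.8, 5.4]
force: [0.0, -0.2, 0.8]
grip_width: 0.0872
```

```bash
python3 -c "
from h import *
go(.421,.141,.018,6)"
```

```text
t 6.62 pos [0.4277 0.1352 0.0484] rot [179.4  -0.8   5.4] F [ 0.  -0.2  0.8] w 0.0872
d [-0.0067  0.0058 -0.0304] dyaw 0.6 n 1
[-0.0061, -0.0064, 0.0304] wz -0.6
```

>>> carry_out(plan=[{"grip":0,"dp":[-0.007,-0.006,0.002],"rotation":[0.5,-0.5,-0.5]},{"grip":0,"dp":[0,0,0.012],"rotation":[0,0,0]},{"grip":0,"dp":[0,0,0.01],"rotation":[0,0,0]},{"grip":0,"dp":[0,0,0],"rotation":[0,0,0]}])

```text
time_s: 6.95
tool_pos: [0.4223, 0.1402, 0.0251]
tool_rot: [-179.9, -0.3, 5.7]
force: [0.0, 1.3, -0.6]
grip_width: 0.0871
```

```bash
python3 -c "
from h import *
go(.421,.141,.018,6)"
```

```text
t 6.95 pos [0.4223 0.1402 0.0251] rot [-179.9   -0.3    5.7] F [ 0.   1.3 -0.6] w 0.0871
d [-0.0013  0.0008 -0.0071] dyaw 0.26 n 1
[-0.0012, -0.0009, 0.0071] wz -0.26
```

>>> carry_out(plan=[{"grip":0,"dp":[-0.001,-0.001,0.007],"rotation":[0,-0.2,0]},{"grip":0.1,"dp":[0,0,0],"rotation":[0,0,0]},{"grip":0.5,"dp":[0,0,0],"rotation":[0,0,0]},{"grip":0.5,"dp":[0,0,0],"rotation":[0,0,0]},{"grip":0.5,"dp":[0,0,0],"rotation":[0,0,0]},{"grip":0.5,"dp":[0,0,0],"rotation":[0,0,0]},{"grip":0.5,"dp":[0,0,0],"rotation":[0,0,0]}])

```text
time_s: 7.53
tool_pos: [0.4227, 0.1416, 0.0194]
tool_rot: [-179.9, -0.2, 5.7]
force: [-0.6, 0.2, -1.6]
grip_width: 0.0636
```

>>> carry_out(plan=[{"grip":0.5,"dp":[0.003,0,-0.02],"rotation":[0,0,0]},{"grip":0.5,"dp":[0.003,0,-0.025],"rotation":[0,0,0]},{"grip":0.5,"dp":[0.003,0,-0.015],"rotation":[0,0,0]},{"grip":0.5,"dp":[0,0,0],"rotation":[0,0,0]}])

```text
time_s: 7.87
tool_pos: [0.4294, 0.142, 0.0801]
tool_rot: [-179.9, 0.1, 5.8]
force: [1.3, -0.0, -0.7]
grip_width: 0.0632
```

```bash
python3 -c "
from h import *
go(.603,.028,.08,6,7)"
```

```text
t 7.87 pos [0.4294 0.142  0.0801] rot [-1.799e+02  1.000e-01  5.800e+00] F [ 1.3 -0.  -0.7] w 0.0632
d [ 1.736e-01 -1.140e-01 -1.000e-04] dyaw 0.23 n 7
[0.023, 0.0187, 0.0] wz -0.03
[0.023, 0.0187, 0.0] wz -0.03
[0.023, 0.0187, 0.0] wz -0.03
[0.023, 0.0187, 0.0] wz -0.03
[0.023, 0.0188, 0.0] wz -0.03
[0.023, 0.0188, 0.0] wz -0.03
[0.023, 0.0188, 0.0] wz -0.03
```

>>> carry_out(plan=[{"grip":0.5,"dp":[0.014,0.011,0],"rotation":[0,0,0]},{"grip":0.5,"dp":[0.025,0.02,0],"rotation":[0,0,0]},{"grip":0.5,"dp":[0.03,0.024,0],"rotation":[0,0,0]},{"grip":0.5,"dp":[0.03,0.024,0],"rotation":[0,0,0]},{"grip":0.5,"dp":[0.03,0.024,0],"rotation":[0,0,0]},{"grip":0.5,"dp":[0.02,0.018,0],"rotation":[0,0,0]},{"grip":0.5,"dp":[0.01,0.008,0],"rotation":[0,0,0]},{"grip":0.5,"dp":[0,0,0],"rotation":[0,0,0]}])

```text
time_s: 8.53
tool_pos: [0.6042, 0.024, 0.072]
tool_rot: [179.8, 0.3, 6.0]
force: [-0.3, 0.3, -0.6]
grip_width: 0.0635
```

```bash
python3 -c "
from h import *
go(.603,.0285,.0235,6,3)"
```

```text
t 8.53 pos [0.6042 0.024  0.072 ] rot [179.8   0.3   6. ] F [-0.3  0.3 -0.6] w 0.0635
d [-0.0012  0.0045 -0.0485] dyaw 0.03 n 3
[-0.0002, -0.0015, 0.0162] wz -0.01
[-0.0002, -0.0015, 0.0162] wz -0.01
[-0.0002, -0.0015, 0.0162] wz -0.01
```

>>> carry_out(plan=[{"grip":0.5,"dp":[-0.001,-0.0045,0.012],"rotation":[0,0,0]},{"grip":0.5,"dp":[0,0,0.015],"rotation":[0,0,0]},{"grip":0.5,"dp":[0,0,0.009],"rotation":[0,0,0]},{"grip":0.5,"dp":[0,0,0],"rotation":[0,0,0]}])

```text
time_s: 8.87
tool_pos: [0.5975, 0.0312, 0.0294]
tool_rot: [179.9, 0.7, 6.0]
force: [-0.3, -0.7, -0.8]
grip_width: 0.0634
```

```bash
python3 -c "
from h import *
go(.603,.0285,.0235,6,2)"
```

```text
t 8.87 pos [0.5975 0.0312 0.0294] rot [179.9   0.7   6. ] F [-0.3 -0.7 -0.8] w 0.0634
d [ 0.0055 -0.0027 -0.0059] dyaw -0.04 n 2
[0.0026, 0.0016, 0.003] wz 0.02
[0.0026, 0.0016, 0.003] wz 0.02
```

>>> carry_out(plan=[{"grip":0.5,"dp":[0.004,0.003,0],"rotation":[0,0.4,0]},{"grip":0.5,"dp":[0,0,0.003],"rotation":[0,0,0]},{"grip":0.5,"dp":[0,0,0.002],"rotation":[0,0,0]},{"grip":0.5,"dp":[0,0,0],"rotation":[0,0,0]}])

```text
time_s: 9.2
tool_pos: [0.5995, 0.0316, 0.0237]
tool_rot: [179.9, 0.4, 6.3]
force: [0.1, -0.4, -1.6]
grip_width: 0.0635
```

```bash
python3 -c "
from h import *
go(.603,.0285,.0235,6,1)"
```

```text
t 9.2 pos [0.5995 0.0316 0.0237] rot [179.9   0.4   6.3] F [ 0.1 -0.4 -1.6] w 0.0635
d [ 0.0035 -0.0031 -0.0002] dyaw -0.32 n 1
[0.0031, 0.0035, 0.0002] wz 0.32
```

>>> carry_out(plan=[{"grip":0.5,"dp":[0.003,0.003,0],"rotation":[0,0,0]},{"grip":0.3,"dp":[0,0,0.0005],"rotation":[0,0,0]},{"grip":0,"dp":[0,0,0],"rotation":[0,0,0]},{"grip":0,"dp":[0,0,0],"rotation":[0,0,0]},{"grip":0,"dp":[0,0,0],"rotation":[0,0,0]},{"grip":0,"dp":[0,0,-0.02],"rotation":[0,0,0]},{"grip":0,"dp":[0,0,-0.04],"rotation":[0,0,0]},{"grip":0,"dp":[0,0,-0.04],"rotation":[0,0,0]}])

```text
time_s: 9.87
tool_pos: [0.5989, 0.0281, 0.1191]
tool_rot: [-179.9, 1.1, 6.3]
force: [1.2, -0.2, -0.0]
grip_width: 0.0859
```

```bash
python3 -c "
from h import *
go(.4345,-.0594,.12,-85,14)"
```

```text
t 9.87 pos [0.5989 0.0281 0.1191] rot [-179.9    1.1    6.3] F [ 1.2 -0.2 -0. ] w 0.0859
d [-0.1644 -0.0875  0.0009] dyaw -91.32 n 14
[-0.0124, 0.0049, -0.0001] wz 6.52
[-0.0117, 0.0063, -0.0001] wz 6.52
[-0.0109, 0.0076, -0.0001] wz 6.52
[-0.01, 0.0088, -0.0001] wz 6.52
[-0.0089, 0.0099, -0.0001] wz 6.52
[-0.0078, 0.0108, -0.0001] wz 6.52
[-0.0065, 0.0116, -0.0001] wz 6.52
[-0.0051, 0.0123, -0.0001] wz 6.52
[-0.0037, 0.0128, -0.0001] wz 6.52
[-0.0022, 0.0131, -0.0001] wz 6.52
[-0.0007, 0.0133, -0.0001] wz 6.52
[0.0008, 0.0133, -0.0001] wz 6.52
[0.0023, 0.0131, -0.0001] wz 6.52
[0.0038, 0.0128, -0.0001] wz 6.52
```

>>> carry_out(plan=[{"grip":0,"dp":[-0.012,0.005,0],"rotation":[0,0.6,6.5]},{"grip":0,"dp":[-0.012,0.006,0],"rotation":[0,0,6.5]},{"grip":0,"dp":[-0.011,0.008,0],"rotation":[0,0,6.5]},{"grip":0,"dp":[-0.01,0.009,0],"rotation":[0,0,6.5]},{"grip":0,"dp":[-0.009,0.01,0],"rotation":[0,0,6.5]},{"grip":0,"dp":[-0.008,0.011,0],"rotation":[0,0,6.5]},{"grip":0,"dp":[-0.006,0.012,0],"rotation":[0,0,6.5]}])

```text
time_s: 10.45
tool_pos: [0.5233, -0.013, 0.133]
tool_rot: [-179.3, -0.7, -41.0]
force: [0.2, -0.3, -0.1]
grip_width: 0.0868
```

>>> carry_out(plan=[{"grip":0,"dp":[-0.005,0.012,0],"rotation":[0,0,6.5]},{"grip":0,"dp":[-0.004,0.013,0],"rotation":[0,0,6.5]},{"grip":0,"dp":[-0.002,0.013,0],"rotation":[0,0,6.5]},{"grip":0,"dp":[-0.001,0.013,0],"rotation":[0,0,6.5]},{"grip":0,"dp":[0.001,0.013,0],"rotation":[0,0,6.5]},{"grip":0,"dp":[0.002,0.013,0],"rotation":[0,0,6.5]},{"grip":0,"dp":[0.004,0.013,0],"rotation":[0,0,6.5]},{"grip":0,"dp":[0,0,0],"rotation":[0,0,0]}])

```text
time_s: 11.12
tool_pos: [0.4351, -0.055, 0.134]
tool_rot: [-178.7, -0.2, -89.0]
force: [-0.5, 0.0, 0.0]
grip_width: 0.0869
```

```bash
python3 - <<'E'
from h import *
go(.4345,-.0594,.05,-85,3)
im=env.read_camera("top"); cv2.imwrite("pics/t3.png",cv2.resize(im[120:270,230:430,::-1],None,fx=4,fy=4))
E
```

```text
t 11.12 pos [ 0.4351 -0.055   0.134 ] rot [-178.7   -0.2  -89. ] F [-0.5  0.   0. ] w 0.0869
d [-0.0006 -0.0044 -0.084 ] dyaw 4.01 n 3
[0.0015, 0.0002, 0.028] wz -1.34
[0.0015, 0.0003, 0.028] wz -1.34
[0.0015, 0.0003, 0.028] wz -1.34
```

View pics/t3.png

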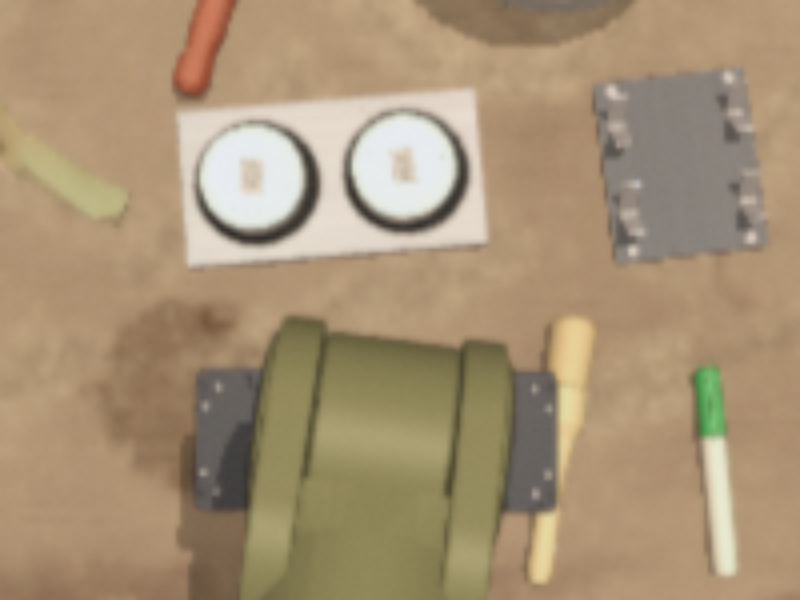

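Both tins are seated at crop (252,180) and (405,168). Next I go down on the red marker.

>>> carry_out(plan=[{"grip":0,"dp":[0.0045,0.001,0.025],"rotation":[-0.9,0,-3.3]},{"grip":0,"dp":[0,0,0.035],"rotation":[0,0,0]},{"grip":0,"dp":[0,0,0.02],"rotation":[0,0,0]},{"grip":0,"dp":[0,0,0],"rotation":[0,0,0]}])

```text
time_s: 11.5
tool_pos: [0.444, -0.0582, 0.0561]
tool_rot: [-178.8, -0.4, -84.4]
force: [-1.0, -0.6, -0.6]
grip_width: 0.0869
```

```bash
python3 - <<'E'
from h import *
go(.432,-.0594,.004,-85,3)
E
```

```text
t 11.5 pos [ 0.444  -0.0582  0.0561] rot [-178.8   -0.4  -84.4] F [-1.  -0.6 -0.6] w 0.0869
d [-0.012  -0.0012 -0.0521] dyaw -0.56 n 3
[-0.0, 0.004, 0.0174] wz 0.19
[0.0, 0.004, 0.0174] wz 0.19
[0.0, 0.004, 0.0174] wz 0.19
```

>>> carry_out(plan=[{"grip":0,"dp":[0,0.012,0.01],"rotation":[-0.9,0.3,0.5]},{"grip":0,"dp":[0,0.002,0.012],"rotation":[0,0,0]},{"grip":0,"dp":[0,0.002,0.012],"rotation":[0,0,0]},{"grip":0,"dp":[0,0,0],"rotation":[0,0,0]}])

```text
time_s: 11.83
tool_pos: [0.4298, -0.0585, 0.0224]
tool_rot: [-179.7, -0.7, -84.5]
force: [-0.4, 0.8, 0.3]
grip_width: 0.0871
```

```bash
python3 - <<'E'
from h import *
go(.432,-.0594,.004,-85,2)
E
```

```text
t 11.83 pos [ 0.4298 -0.0585  0.0224] rot [-179.7   -0.7  -84.5] F [-0.4  0.8  0.3] w 0.0871
d [ 0.0022 -0.0009 -0.0184] dyaw -0.48 n 2
[0.0006, -0.001, 0.0092] wz 0.24
[0.0006, -0.001, 0.0092] wz 0.24
```

>>> carry_out(plan=[{"grip":0,"dp":[0.001,-0.001,0.009],"rotation":[0,-0.5,0.4]},{"grip":0.3,"dp":[0,0,0.007],"rotation":[0,0,0]},{"grip":0.3,"dp":[0,0,0],"rotation":[0,0,0]},{"grip":0.3,"dp":[0,0,0],"rotation":[0,0,0]}])

```text
time_s: 12.17
tool_pos: [0.4335, -0.0596, 0.0078]
tool_rot: [-179.4, -0.3, -84.8]
force: [0.1, 0.0, -0.4]
grip_width: 0.0743
```

```bash
python3 - <<'E'
from h import *
go(.432,-.0594,.004,-85,1)
E
```

```text
t 12.17 pos [ 0.4335 -0.0596  0.0078] rot [-179.4   -0.3  -84.8] F [ 0.1  0.  -0.4] w 0.0743
d [-0.0015  0.0002 -0.0038] dyaw -0.16 n 1
[-0.0003, 0.0015, 0.0038] wz 0.16
```

>>> carry_out(plan=[{"grip":0.5,"dp":[0,0.0015,0.0035],"rotation":[-0.4,0,0]},{"grip":0.7,"dp":[0,0,0],"rotation":[0,0,0]},{"grip":0.9,"dp":[0,0,0],"rotation":[0,0,0]},{"grip":0.95,"dp":[0,0,0],"rotation":[0,0,0]},{"grip":0.95,"dp":[0,0,0],"rotation":[0,0,0]},{"grip":0.95,"dp":[0,0,0],"rotation":[0,0,0]},{"grip":0.95,"dp":[0,0,0],"rotation":[0,0,0]},{"grip":0.95,"dp":[0,0,0],"rotation":[0,0,0]}], force=25)

```text
time_s: 12.83
tool_pos: [0.4336, -0.06, 0.0056]
tool_rot: [-179.7, -0.4, -84.8]
force: [0.4, -0.5, 0.5]
grip_width: 0.0217
```

```bash
python3 - <<'E'
from h import *
go(.432,-.0594,.004,-85,1)
E
```

```text
t 12.83 pos [ 0.4336 -0.06    0.0056] rot [-179.7   -0.4  -84.8] F [ 0.4 -0.5  0.5] w 0.0217
d [-0.0016  0.0006 -0.0016] dyaw -0.17 n 1
[-0.0008, 0.0015, 0.0016] wz 0.17
```

>>> carry_out(plan=[{"grip":0.95,"dp":[0,0,0],"rotation":[0,0,0]},{"grip":0.95,"dp":[0,0,0],"rotation":[0,0,0]},{"grip":0.95,"dp":[0,0,0],"rotation":[0,0,0]},{"grip":0.95,"dp":[0,0,-0.02],"rotation":[0,0,0]},{"grip":0.95,"dp":[0,0,-0.035],"rotation":[0,0,0]},{"grip":0.95,"dp":[0,0,-0.035],"rotation":[0,0,0]},{"grip":0.95,"dp":[0,0,-0.01],"rotation":[0,0,0]}])

```text
time_s: 13.42
tool_pos: [0.4289, -0.0583, 0.1053]
tool_rot: [179.7, -0.0, -84.8]
force: [1.1, 0.4, 0.2]
grip_width: 0.0155
```

```bash
python3 - <<'E'
from h import *
go(.654,-.252,.11,8,15)
E
```

```text
t 13.42 pos [ 0.4289 -0.0583  0.1053] rot [179.7  -0.  -84.8] F [1.1 0.4 0.2] w 0.0155
d [ 0.2251 -0.1937  0.0047] dyaw 92.76 n 15
[0.0142, -0.0138, -0.0003] wz -6.18
[0.0156, -0.0122, -0.0003] wz -6.18
[0.0168, -0.0104, -0.0003] wz -6.18
[0.0179, -0.0085, -0.0003] wz -6.18
[0.0187, -0.0065, -0.0003] wz -6.18
[0.0193, -0.0045, -0.0003] wz -6.18
[0.0197, -0.0024, -0.0003] wz -6.18
[0.0198, -0.0003, -0.0003] wz -6.18
[0.0197, 0.0019, -0.0003] wz -6.18
[0.0194, 0.004, -0.0003] wz -6.18
[0.0189, 0.006, -0.0003] wz -6.18
[0.0181, 0.008, -0.0003] wz -6.18
[0.0171, 0.0099, -0.0003] wz -6.18
[0.0159, 0.0117, -0.0003] wz -6.18
[0.0146, 0.0134, -0.0003] wz -6.18
```

>>> carry_out(plan=[{"grip":0.95,"dp":[0.014,-0.014,0],"rotation":[0,0,-6.2]},{"grip":0.95,"dp":[0.016,-0.012,0],"rotation":[0,0,-6.2]},{"grip":0.95,"dp":[0.017,-0.01,0],"rotation":[0,0,-6.2]},{"grip":0.95,"dp":[0.018,-0.008,0],"rotation":[0,0,-6.2]},{"grip":0.95,"dp":[0.019,-0.006,0],"rotation":[0,0,-6.2]},{"grip":0.95,"dp":[0.019,-0.004,0],"rotation":[0,0,-6.2]},{"grip":0.95,"dp":[0.02,-0.002,0],"rotation":[0,0,-6.2]}])

```text
time_s: 14.0
tool_pos: [0.5385, -0.1509, 0.1113]
tool_rot: [179.8, -0.4, -39.2]
force: [0.7, -0.6, 0.6]
grip_width: 0.0154
```

>>> carry_out(plan=[{"grip":0.95,"dp":[0.02,0,0],"rotation":[0,0,-6.2]},{"grip":0.95,"dp":[0.02,0.002,0],"rotation":[0,0,-6.2]},{"grip":0.95,"dp":[0.019,0.004,0],"rotation":[0,0,-6.2]},{"grip":0.95,"dp":[0.019,0.006,0],"rotation":[0,0,-6.2]},{"grip":0.95,"dp":[0.018,0.008,0],"rotation":[0,0,-6.2]},{"grip":0.95,"dp":[0.017,0.01,0],"rotation":[0,0,-5]},{"grip":0.95,"dp":[0.012,0.01,0],"rotation":[0,0,-3]},{"grip":0.95,"dp":[0,0,0],"rotation":[0,0,0]}])

```text
time_s: 14.67
tool_pos: [0.6493, -0.2429, 0.1083]
tool_rot: [179.6, 0.0, 1.8]
force: [-1.4, -0.6, -0.8]
grip_width: 0.0159
```

```bash
python3 - <<'E'
from h import *
go(.654,-.252,.06,8,3)
E
```

```text
t 14.67 pos [ 0.6493 -0.2429  0.1083] rot [179.6   0.    1.8] F [-1.4 -0.6 -0.8] w 0.0159
d [ 0.0047 -0.0091 -0.0483] dyaw 6.23 n 3
[0.0015, 0.0031, 0.0161] wz -2.08
[0.0014, 0.0031, 0.0161] wz -2.08
[0.0013, 0.0032, 0.0161] wz -2.08
```

>>> carry_out(plan=[{"grip":0.95,"dp":[0.0015,0.003,0.014],"rotation":[0.3,0,-2.1]},{"grip":0.95,"dp":[0.0015,0.003,0.016],"rotation":[0,0,-2.1]},{"grip":0.95,"dp":[0.0015,0.003,0.012],"rotation":[0,0,-2]},{"grip":0.95,"dp":[0,0,0],"rotation":[0,0,0]}])

```text
time_s: 15.0
tool_pos: [0.651, -0.2528, 0.0644]
tool_rot: [180.0, 0.4, 7.8]
force: [-0.2, -0.3, -1.4]
grip_width: 0.0156
```

```bash
python3 - <<'E'
from h import *
go(.654,-.252,.0205,8,3)
p=env.get_obs()["tool_pos"]
im=env.read_camera("scene"); print(proj("scene",(.6244,-.2559,.02)))
u,v=proj("scene",(.6244,-.2559,.03)).astype(int)
cv2.imwrite("pics/s4.png",cv2.resize(im[v-55:v+45,u-65:u+65,::-1],None,fx=6,fy=6,interpolation=2))
E
```

```text
t 15.0 pos [ 0.651  -0.2528  0.0644] rot [180.    0.4   7.8] F [-0.2 -0.3 -1.4] w 0.0156
d [ 0.003   0.0008 -0.0439] dyaw 0.17 n 3
[0.001, -0.0001, 0.0146] wz -0.06
[0.001, -0.0001, 0.0146] wz -0.06
[0.001, -0.0001, 0.0146] wz -0.06
[336.30656854 160.97785749]
```

View pics/s4.png

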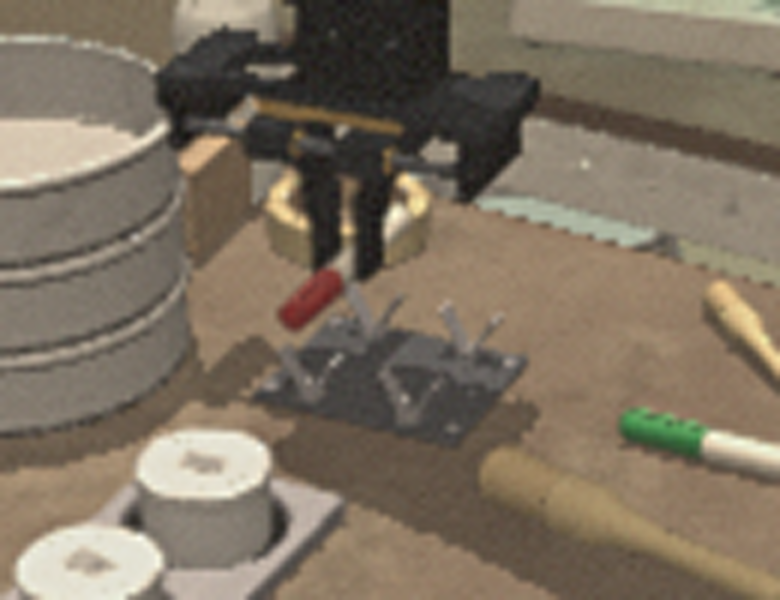

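Picture 8: the red marker is gripped over the far lane, cap at crop (310,300), and the two cradle pairs are visible. The big sieve's rim at crop (165,125) may be close to the gripper body, so I'll check that clearance first.

```bash
python3 - <<'E'
from h import *
u,v=proj("scene",(.6244,-.2559,.03)).astype(int); f=lambda a,b:(u-65+a/6,v-55+b/6)
print("base right sil (scene)",ray("scene",f(187,385),0))
print("base near (top)",ray("top",(370,119),0), ray("top",(395,112),0))
for h in(.05,.08,.1,.12,.15):
    print(h,"rim top-view: near",ray("top",(373,100),h)[:2].round(3),"right",ray("top",(418,72),h)[:2].round(3),"left",ray("top",(331,72),h)[:2].round(3),"scene rim right",ray("scene",f(165,125),h)[:2].round(3))
im=cv2.imread("pics/top0.png"); cv2.imwrite("pics/c5.png",cv2.resize(im[15:200,320:480],None,fx=3.2,fy=3.2,interpolation=2))
E
```

```text
base right sil (scene) [ 0.71696487 -0.18845611  0.        ]
base near (top) [ 0.73798015 -0.17474498  0.        ] [ 0.75919299 -0.24276565  0.        ]
0.05 rim top-view: near [ 0.775 -0.176] right [ 0.854 -0.294] left [ 0.848 -0.064] scene rim right [ 0.877 -0.377]
0.08 rim top-view: near [ 0.765 -0.173] right [ 0.842 -0.287] left [ 0.837 -0.064] scene rim right [ 0.832 -0.323]
0.1 rim top-view: near [ 0.759 -0.17 ] right [ 0.834 -0.283] left [ 0.829 -0.064] scene rim right [ 0.802 -0.286]
0.12 rim top-view: near [ 0.752 -0.168] right [ 0.826 -0.278] left [ 0.821 -0.063] scene rim right [ 0.772 -0.25 ]
0.15 rim top-view: near [ 0.743 -0.164] right [ 0.814 -0.271] left [ 0.809 -0.063] scene rim right [ 0.727 -0.196]
```

View pics/c5.png

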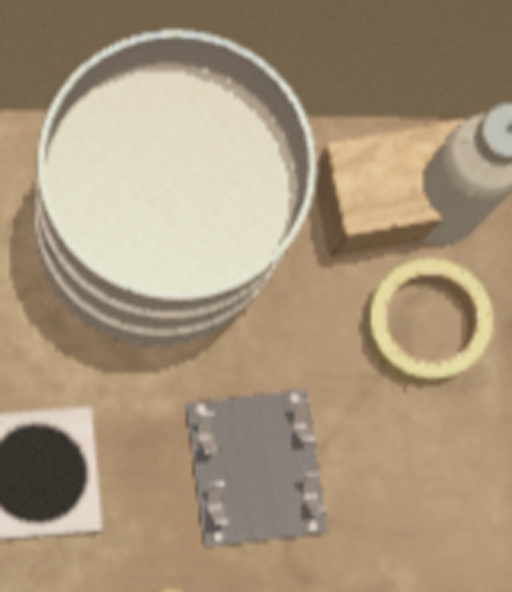

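Picture 9: the sieve is about (0.838,-0.17), radius 0.104 and height 0.12, so the gripper body would brush it. I'll tilt about the marker axis by 14° so that end of the body rises and moves clear. The marker is round, so the tilt doesn't affect its fit.

>>> carry_out(plan=[{"grip":0.95,"dp":[0,0,-0.01],"rotation":[0,7,0]},{"grip":0.95,"dp":[0,0,0],"rotation":[0,6.5,0]},{"grip":0.95,"dp":[0,0,0],"rotation":[0,0,0]}])

```text
time_s: 15.3
tool_pos: [0.6513, -0.2445, 0.071]
tool_rot: [-179.5, -13.4, 7.7]
force: [-1.7, -0.3, -2.7]
grip_width: 0.0154
```

```bash
cat >> h.py <<'E'
from scipy.spatial.transform import Rotation as Ro
def to(x,y,z,rpy=None):
    """tool-axis shift (and rotation vector) from the measured pose to the target"""
    o=env.get_obs(); R=Ro.from_euler("xyz",o["tool_rot"],degrees=True); p=o["tool_pos"]
    print("t",round(o["time_s"],2),"pos",np.round(p,4),"rot",np.round(o["tool_rot"],1),"F",np.round(o["force"],1),"w",round(o["grip_width"],4))
    print("dp",R.inv().apply(np.array([x,y,z])-p).round(4), "rv",None if rpy is None else np.degrees((R.inv()*Ro.from_euler("xyz",rpy,degrees=True)).as_rotvec()).round(1))
E
python3 - <<'E'
from h import *
to(.654,-.252,.05,(180,-14,8))
E
```

```text
t 15.3 pos [ 0.6513 -0.2445  0.071 ] rot [-179.5  -13.4    7.7] F [-1.7 -0.3 -2.7] w 0.0154
dp [-0.0032  0.008   0.0208] rv [-0.5  0.6 -0.3]
```

>>> carry_out(plan=[{"grip":0.95,"dp":[-0.003,0.0075,0.01],"rotation":[-0.4,0.4,0]},{"grip":0.95,"dp":[0,0,0.01],"rotation":[0,0,0]},{"grip":0.95,"dp":[0,0,0],"rotation":[0,0,0]}])

```text
time_s: 15.55
tool_pos: [0.6546, -0.2512, 0.0545]
tool_rot: [-180.0, -13.7, 7.5]
force: [0.5, 0.5, -0.6]
grip_width: 0.0152
```

```bash
python3 - <<'E'
from h import *
to(.654,-.251,.0205,(180,-14,8))
E
```

```text
t 15.55 pos [ 0.6546 -0.2512  0.0545] rot [-180.   -13.7    7.5] F [ 0.5  0.5 -0.6] w 0.0152
dp [-0.0085 -0.0002  0.0329] rv [ 0.1  0.3 -0.5]
```

>>> carry_out(plan=[{"grip":0.95,"dp":[-0.003,0,0.011],"rotation":[0,0,-0.4]},{"grip":0.95,"dp":[-0.003,0,0.011],"rotation":[0,0,0]},{"grip":0.95,"dp":[-0.001,0,0.004],"rotation":[0,0,0]},{"grip":0.95,"dp":[0,0,0],"rotation":[0,0,0]}])

```text
time_s: 15.88
tool_pos: [0.6589, -0.2484, 0.0279]
tool_rot: [179.9, -13.8, 8.1]
force: [0.1, 0.9, 0.3]
grip_width: 0.0158
```

```bash
python3 - <<'E'
from h import *
to(.654,-.251,.0205,(180,-14,8))
E
```

```text
t 15.88 pos [ 0.6589 -0.2484  0.0279] rot [179.9 -13.8   8.1] F [0.1 0.9 0.3] w 0.0158
dp [-0.0068  0.0018  0.0059] rv [0.1 0.2 0.1]
```

>>> carry_out(plan=[{"grip":0.95,"dp":[-0.005,0.0015,0],"rotation":[0,0,0]},{"grip":0.95,"dp":[-0.001,0,0.003],"rotation":[0,0,0]},{"grip":0.95,"dp":[0,0,0.002],"rotation":[0,0,0]},{"grip":0.95,"dp":[0,0,0],"rotation":[0,0,0]}])

```text
time_s: 16.22
tool_pos: [0.6557, -0.2493, 0.0212]
tool_rot: [179.9, -13.8, 8.2]
force: [-0.6, -0.7, 0.1]
grip_width: 0.0155
```

```bash
python3 - <<'E'
from h import *
to(.654,-.251,.0205,(180,-14,8))
E
```

```text
t 16.22 pos [ 0.6557 -0.2493  0.0212] rot [179.9 -13.8   8.2] F [-0.6 -0.7  0.1] w 0.0155
dp [-0.002   0.0015  0.0002] rv [0.  0.2 0.2]
```

>>> carry_out(plan=[{"grip":0.95,"dp":[-0.001,0.0015,0.0005],"rotation":[0,0,0]},{"grip":0.75,"dp":[0,0,0],"rotation":[0,0,0]},{"grip":0.65,"dp":[0,0,0],"rotation":[0,0,0]},{"grip":0.65,"dp":[0,0,0],"rotation":[0,0,0]},{"grip":0.65,"dp":[0,0,0],"rotation":[0,0,0]},{"grip":0.65,"dp":[0,0,0],"rotation":[0,0,0]},{"grip":0.65,"dp":[0,0,-0.015],"rotation":[0,0,0]},{"grip":0.65,"dp":[0,0,-0.03],"rotation":[0,0,0]}])

```text
time_s: 16.88
tool_pos: [0.6406, -0.2511, 0.0603]
tool_rot: [-179.7, -13.4, 8.2]
force: [-1.0, -0.3, 0.5]
grip_width: 0.03
```

>>> carry_out(plan=[{"grip":0,"dp":[0.01,0,-0.035],"rotation":[0,-5,0]},{"grip":0,"dp":[-0.015,0,-0.02],"rotation":[0,-5,0]},{"grip":0,"dp":[-0.03,0,0],"rotation":[0,-3,0]},{"grip":0,"dp":[0,0,0],"rotation":[0,0,0]}])

```text
time_s: 17.22
tool_pos: [0.5883, -0.2594, 0.1213]
tool_rot: [-179.8, 0.3, 8.1]
force: [-0.6, 0.1, -0.6]
grip_width: 0.049
```

```bash
python3 - <<'E'
from h import *
go(.419,-.2794,.12,-84,13)
E
```

```text
t 17.22 pos [ 0.5883 -0.2594  0.1213] rot [-179.8    0.3    8.1] F [-0.6  0.1 -0.6] w 0.049
d [-0.1693 -0.02   -0.0013] dyaw -92.07 n 13
[-0.0131, -0.0003, 0.0001] wz 7.08
[-0.0131, 0.0013, 0.0001] wz 7.08
[-0.0128, 0.0029, 0.0001] wz 7.08
[-0.0123, 0.0045, 0.0001] wz 7.08
[-0.0117, 0.006, 0.0001] wz 7.08
[-0.0109, 0.0073, 0.0001] wz 7.08
[-0.0099, 0.0086, 0.0001] wz 7.08
[-0.0087, 0.0098, 0.0001] wz 7.08
[-0.0075, 0.0108, 0.0001] wz 7.08
[-0.0061, 0.0116, 0.0001] wz 7.08
[-0.0046, 0.0123, 0.0001] wz 7.08
[-0.003, 0.0128, 0.0001] wz 7.08
[-0.0014, 0.013, 0.0001] wz 7.08
```

Next is the green marker at (0.419,-0.279), angle 5.9°. I'll check the red one from the next picture.

>>> carry_out(plan=[{"grip":0,"dp":[-0.013,0,0],"rotation":[0,0,7]},{"grip":0,"dp":[-0.013,0.001,0],"rotation":[0,0,7]},{"grip":0,"dp":[-0.013,0.003,0],"rotation":[0,0,7]},{"grip":0,"dp":[-0.012,0.0045,0],"rotation":[0,0,7]},{"grip":0,"dp":[-0.0115,0.006,0],"rotation":[0,0,7]},{"grip":0,"dp":[-0.011,0.007,0],"rotation":[0,0,7]},{"grip":0,"dp":[-0.01,0.0085,0],"rotation":[0,0,7]}])

```text
time_s: 17.8
tool_pos: [0.4995, -0.2675, 0.1288]
tool_rot: [-179.6, -0.3, -42.0]
force: [0.2, -0.4, 0.3]
grip_width: 0.0859
```

>>> carry_out(plan=[{"grip":0,"dp":[-0.0085,0.01,0],"rotation":[0,0,7]},{"grip":0,"dp":[-0.0075,0.011,0],"rotation":[0,0,7]},{"grip":0,"dp":[-0.006,0.0115,0],"rotation":[0,0,7]},{"grip":0,"dp":[-0.0045,0.012,0],"rotation":[0,0,7]},{"grip":0,"dp":[-0.003,0.013,0],"rotation":[0,0,6]},{"grip":0,"dp":[0,0.008,0],"rotation":[0,0,4]},{"grip":0,"dp":[0,0,0],"rotation":[0,0,0]}])

```text
time_s: 18.38
tool_pos: [0.4221, -0.2771, 0.133]
tool_rot: [-179.0, -0.3, -81.6]
force: [0.6, -0.5, 0.6]
grip_width: 0.0869
```

```bash
python3 - <<'E'
from h import *
to(.419,-.2794,.05,(180,0,-84))
im=env.read_camera("top"); cv2.imwrite("pics/t6.png",cv2.resize(im[125:275,340:480,::-1],None,fx=4,fy=4,interpolation=2))
u,v=proj("scene",(.6244,-.2559,.03)).astype(int); im=env.read_camera("scene")
cv2.imwrite("pics/s6.png",cv2.resize(im[v-35:v+45,u-45:u+85,::-1],None,fx=6,fy=6,interpolation=2))
E
```

```text
t 18.38 pos [ 0.4221 -0.2771  0.133 ] rot [-179.    -0.3  -81.6] F [ 0.6 -0.5  0.6] w 0.0869
dp [0.0014 0.0048 0.0829] rv [-1.  -0.3  2.5]
```

View pics/t6.png

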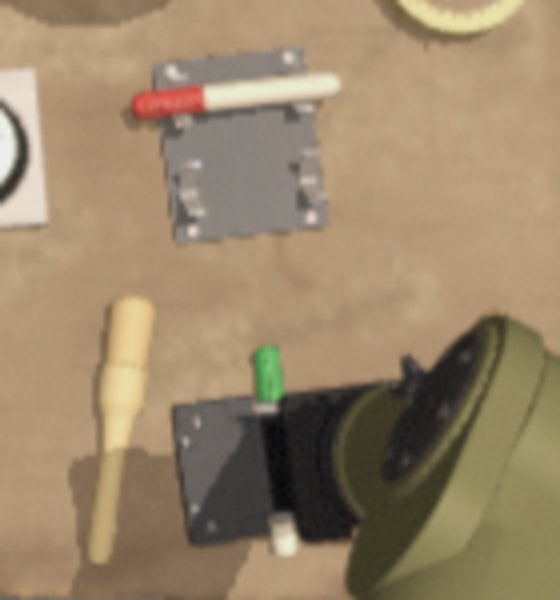

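The red marker lies in the far lane across both cradles, ends at crop (133,105) and (340,83), about evenly overhung. I go down on green.

>>> carry_out(plan=[{"grip":0,"dp":[0.001,0.005,0.025],"rotation":[-0.8,0,2.2]},{"grip":0,"dp":[0,0,0.035],"rotation":[0,0,0]},{"grip":0,"dp":[0,0,0.02],"rotation":[0,0,0]},{"grip":0,"dp":[0,0,0],"rotation":[0,0,0]}])

```text
time_s: 18.82
tool_pos: [0.4264, -0.2793, 0.0547]
tool_rot: [-179.2, -0.6, -82.9]
force: [-1.3, 0.5, -0.0]
grip_width: 0.087
```

```bash
python3 - <<'E'
from h import *
to(.419,-.2794,.004,(180,0,-84))
E
```

```text
t 18.82 pos [ 0.4264 -0.2793  0.0547] rot [-179.2   -0.6  -82.9] F [-1.3  0.5 -0. ] w 0.087
dp [-0.0013  0.0081  0.0506] rv [-0.8 -0.6  1.1]
```

>>> carry_out(plan=[{"grip":0,"dp":[-0.001,0.008,0.01],"rotation":[-0.5,-0.4,0.9]},{"grip":0,"dp":[0,0.001,0.013],"rotation":[0,0,0]},{"grip":0,"dp":[0,0.001,0.012],"rotation":[0,0,0]},{"grip":0.2,"dp":[0,0,0],"rotation":[0,0,0]}])

```text
time_s: 19.15
tool_pos: [0.4189, -0.2794, 0.0198]
tool_rot: [-179.6, -0.2, -83.6]
force: [-1.0, 0.8, -0.1]
grip_width: 0.0848
```

```bash
python3 - <<'E'
from h import *
to(.419,-.2794,.0045,(180,0,-84))
E
```

```text
t 19.15 pos [ 0.4189 -0.2794  0.0198] rot [-179.6   -0.2  -83.6] F [-1.   0.8 -0.1] w 0.0848
dp [-0.      0.      0.0153] rv [-0.4 -0.2  0.4]
```

>>> carry_out(plan=[{"grip":0.3,"dp":[0,0,0.007],"rotation":[0,0,0.3]},{"grip":0.3,"dp":[0,0,0.005],"rotation":[0,0,0]},{"grip":0.4,"dp":[0,0,0.002],"rotation":[0,0,0]},{"grip":0.5,"dp":[0,0,0],"rotation":[0,0,0]}])

```text
time_s: 19.48
tool_pos: [0.4206, -0.2804, 0.0064]
tool_rot: [-179.4, -0.3, -83.9]
force: [0.8, 0.7, 0.8]
grip_width: 0.0612
```

```bash
python3 - <<'E'
from h import *
to(.419,-.2794,.0045,(180,0,-84))
E
```

```text
t 19.48 pos [ 0.4206 -0.2804  0.0064] rot [-179.4   -0.3  -83.9] F [0.8 0.7 0.8] w 0.0612
dp [-0.0011  0.0015  0.0019] rv [-0.6 -0.3  0.1]
```

>>> carry_out(plan=[{"grip":0.6,"dp":[-0.001,0.0015,0.001],"rotation":[-0.4,0,0]},{"grip":0.8,"dp":[0,0,0],"rotation":[0,0,0]},{"grip":0.95,"dp":[0,0,0],"rotation":[0,0,0]},{"grip":0.95,"dp":[0,0,0],"rotation":[0,0,0]},{"grip":0.95,"dp":[0,0,0],"rotation":[0,0,0]},{"grip":0.95,"dp":[0,0,0],"rotation":[0,0,0]},{"grip":0.95,"dp":[0,0,0],"rotation":[0,0,0]},{"grip":0.95,"dp":[0,0,0],"rotation":[0,0,0]}])

```text
time_s: 20.15
tool_pos: [0.4202, -0.2802, 0.0071]
tool_rot: [-179.7, -0.4, -83.9]
force: [-0.0, 0.0, -0.4]
grip_width: 0.0154
```

```bash
python3 - <<'E'
from h import *
to(.419,-.2794,.0045,(180,0,-84))
E
```

```text
t 20.15 pos [ 0.4202 -0.2802  0.0071] rot [-179.7   -0.4  -83.9] F [-0.   0.  -0.4] w 0.0154
dp [-0.001   0.0011  0.0026] rv [-0.3 -0.4  0.1]
```

>>> carry_out(plan=[{"grip":0.95,"dp":[0,0,0],"rotation":[0,0,0]},{"grip":0.95,"dp":[0,0,-0.02],"rotation":[0,0,0]},{"grip":0.95,"dp":[0,0,-0.035],"rotation":[0,0,0]},{"grip":0.95,"dp":[0,0,-0.03],"rotation":[0,0,0]},{"grip":0.95,"dp":[0,0,-0.01],"rotation":[0,0,0]}])

```text
time_s: 20.57
tool_pos: [0.4163, -0.2772, 0.1011]
tool_rot: [179.8, 0.0, -83.8]
force: [0.7, -0.8, -0.1]
grip_width: 0.0157
```

```bash
python3 - <<'E'
from h import *
go(.5947,-.2601,.1,8,14)
E
```

```text
t 20.57 pos [ 0.4163 -0.2772  0.1011] rot [179.8   0.  -83.8] F [ 0.7 -0.8 -0.1] w 0.0157
d [ 0.1784  0.0171 -0.0011] dyaw 91.85 n 14
[0.0002, -0.0128, 0.0001] wz -6.56
[0.0016, -0.0127, 0.0001] wz -6.56
[0.0031, -0.0124, 0.0001] wz -6.56
[0.0045, -0.012, 0.0001] wz -6.56
[0.0058, -0.0114, 0.0001] wz -6.56
[0.0071, -0.0107, 0.0001] wz -6.56
[0.0082, -0.0098, 0.0001] wz -6.56
[0.0093, -0.0088, 0.0001] wz -6.56
[0.0102, -0.0077, 0.0001] wz -6.56
[0.0111, -0.0065, 0.0001] wz -6.56
[0.0117, -0.0051, 0.0001] wz -6.56
[0.0122, -0.0038, 0.0001] wz -6.56
[0.0126, -0.0024, 0.0001] wz -6.56
[0.0128, -0.0009, 0.0001] wz -6.56
```

>>> carry_out(plan=[{"grip":0.95,"dp":[0,-0.013,0],"rotation":[0,0,-6.6]},{"grip":0.95,"dp":[0.0015,-0.0125,0],"rotation":[0,0,-6.6]},{"grip":0.95,"dp":[0.003,-0.0125,0],"rotation":[0,0,-6.6]},{"grip":0.95,"dp":[0.0045,-0.012,0],"rotation":[0,0,-6.6]},{"grip":0.95,"dp":[0.006,-0.0115,0],"rotation":[0,0,-6.6]},{"grip":0.95,"dp":[0.007,-0.0105,0],"rotation":[0,0,-6.6]},{"grip":0.95,"dp":[0.008,-0.01,0],"rotation":[0,0,-6.6]}])

```text
time_s: 21.15
tool_pos: [0.507, -0.2701, 0.1032]
tool_rot: [179.7, -0.2, -35.9]
force: [-0.6, -0.2, -0.1]
grip_width: 0.0157
```

>>> carry_out(plan=[{"grip":0.95,"dp":[0.0095,-0.009,0],"rotation":[0,0,-6.6]},{"grip":0.95,"dp":[0.01,-0.0075,0],"rotation":[0,0,-6.6]},{"grip":0.95,"dp":[0.011,-0.0065,0],"rotation":[0,0,-6.6]},{"grip":0.95,"dp":[0.0115,-0.005,0],"rotation":[0,0,-6.6]},{"grip":0.95,"dp":[0.012,-0.004,0],"rotation":[0,0,-6.6]},{"grip":0.95,"dp":[0.0125,-0.002,0],"rotation":[0,0,-6]},{"grip":0.95,"dp":[0.01,0,0],"rotation":[0,0,-4]},{"grip":0.95,"dp":[0,0,0],"rotation":[0,0,0]}])

```text
time_s: 21.82
tool_pos: [0.596, -0.2555, 0.096]
tool_rot: [-180.0, 0.3, 9.6]
force: [0.4, 0.9, -0.2]
grip_width: 0.0158
```

```bash
python3 - <<'E'
from h import *
to(.5947,-.2601,.05,(180,0,8))
E
```

```text
t 21.82 pos [ 0.596  -0.2555  0.096 ] rot [-180.     0.3    9.6] F [ 0.4  0.9 -0.2] w 0.0158
dp [-0.0018  0.0044  0.046 ] rv [0.  0.3 1.6]
```

>>> carry_out(plan=[{"grip":0.95,"dp":[-0.002,0.0045,0.014],"rotation":[0,0,1.5]},{"grip":0.95,"dp":[0,0,0.018],"rotation":[0,0,0]},{"grip":0.95,"dp":[0,0,0.01],"rotation":[0,0,0]},{"grip":0.95,"dp":[0,0,0],"rotation":[0,0,0]}])

```text
time_s: 22.15
tool_pos: [0.5918, -0.2616, 0.0487]
tool_rot: [-180.0, 0.5, 7.3]
force: [-0.1, -0.4, -0.2]
grip_width: 0.0156
```

```bash
python3 - <<'E'
from h import *
to(.5947,-.2601,.0215,(180,0,8))
im=cv2.imread("pics/t6.png"); im=cv2.resize(im,None,fx=.25,fy=.25,interpolation=cv2.INTER_AREA)
hs=cv2.cvtColor(im,cv2.COLOR_BGR2HSV).astype(int);H,S,V=hs[...,0],hs[...,1],hs[...,2]
m=((S<75)&(V>175))|(((H<6)|(H>172))&(S>120)); m=cv2.morphologyEx(m.astype(np.uint8),cv2.MORPH_CLOSE,np.ones((3,5)))
for c in blobs(m[14:32,28:90],(28+340,14+125),60): print(cv2.boundingRect(c),rect("top",c,.0235))
m=(S<70); 
for c in blobs(m[8:64,35:85],(35+340,8+125),300): print("rest",cv2.boundingRect(c),rect("top",c,.004))
E
```

```text
t 22.15 pos [ 0.5918 -0.2616  0.0487] rot [-180.     0.5    7.3] F [-0.1 -0.4 -0.2] w 0.0156
dp [ 0.0033 -0.0011  0.0271] rv [-0.   0.5 -0.7]
(373, 141, 53, 13) (array([ 0.6573, -0.25  ]), array([0.1382, 0.0324]), -88.6)
rest (378, 136, 47, 50) (array([ 0.6257, -0.2651]), array([0.1251, 0.1236]), 8.1)
```

>>> carry_out(plan=[{"grip":0.95,"dp":[0.003,-0.001,0.009],"rotation":[0,0.3,-0.6]},{"grip":0.95,"dp":[0,0,0.009],"rotation":[0,0,0]},{"grip":0.95,"dp":[0,0,0.004],"rotation":[0,0,0]},{"grip":0.95,"dp":[0,0,0],"rotation":[0,0,0]}])

```text
time_s: 22.48
tool_pos: [0.5944, -0.2614, 0.0247]
tool_rot: [180.0, 0.1, 7.7]
force: [0.6, -0.3, 0.2]
grip_width: 0.0157
```

```bash
python3 - <<'E'
from h import *
to(.5947,-.2601,.0215,(180,0,8))
E
```

```text
t 22.48 pos [ 0.5944 -0.2614  0.0247] rot [1.8e+02 1.0e-01 7.7e+00] F [ 0.6 -0.3  0.2] w 0.0157
dp [ 0.0005 -0.0012  0.0032] rv [ 0.   0.1 -0.3]
```

>>> carry_out(plan=[{"grip":0.95,"dp":[0.0005,-0.001,0.002],"rotation":[0,0,0]},{"grip":0.95,"dp":[0,0,0.001],"rotation":[0,0,0]},{"grip":0.95,"dp":[0,0,0],"rotation":[0,0,0]}])

```text
time_s: 22.73
tool_pos: [0.5956, -0.2604, 0.0225]
tool_rot: [179.9, -0.0, 7.7]
force: [0.4, 0.2, 0.5]
grip_width: 0.0155
```

```bash
python3 - <<'E'
from h import *
to(.5947,-.2601,.0215,(180,0,8))
E
```

```text
t 22.73 pos [ 0.5956 -0.2604  0.0225] rot [179.9  -0.    7.7] F [0.4 0.2 0.5] w 0.0155
dp [-0.0009 -0.0004  0.001 ] rv [ 0.1 -0.  -0.3]
```

>>> carry_out(plan=[{"grip":0.95,"dp":[0,0,0.0005],"rotation":[0,0,0]},{"grip":0.75,"dp":[0,0,0],"rotation":[0,0,0]},{"grip":0.65,"dp":[0,0,0],"rotation":[0,0,0]},{"grip":0.65,"dp":[0,0,0],"rotation":[0,0,0]},{"grip":0.65,"dp":[0,0,0],"rotation":[0,0,0]},{"grip":0.65,"dp":[0,0,0],"rotation":[0,0,0]},{"grip":0.65,"dp":[0,0,-0.015],"rotation":[0,0,0]},{"grip":0.65,"dp":[0,0,-0.03],"rotation":[0,0,0]}])

```text
time_s: 23.4
tool_pos: [0.5903, -0.259, 0.0626]
tool_rot: [-179.7, 0.6, 7.7]
force: [0.3, 0.4, 0.6]
grip_width: 0.0301
```

>>> carry_out(plan=[{"grip":0.2,"dp":[0,0,-0.035],"rotation":[0,0,0]},{"grip":0,"dp":[0,0,-0.01],"rotation":[0,0,-5]},{"grip":0,"dp":[0,0,0],"rotation":[0,0,0]}])

```text
time_s: 23.65
tool_pos: [0.5936, -0.2595, 0.1177]
tool_rot: [-179.9, 0.3, 12.9]
force: [0.1, 0.2, -0.3]
grip_width: 0.0431
```

```bash
python3 - <<'E'
from h import *
go(.4505,-.1803,.12,82.5,11)
E
```

```text
t 23.65 pos [ 0.5936 -0.2595  0.1177] rot [-179.9    0.3   12.9] F [ 0.1  0.2 -0.3] w 0.0431
d [-0.1431  0.0792  0.0023] dyaw 69.61 n 11
[-0.0111, -0.0099, -0.0002] wz -6.33
[-0.0099, -0.0111, -0.0002] wz -6.33
[-0.0086, -0.0121, -0.0002] wz -6.33
[-0.0072, -0.013, -0.0002] wz -6.33
[-0.0058, -0.0137, -0.0002] wz -6.33
[-0.0042, -0.0143, -0.0002] wz -6.33
[-0.0026, -0.0146, -0.0002] wz -6.33
[-0.001, -0.0148, -0.0002] wz -6.33
[0.0006, -0.0149, -0.0002] wz -6.33
[0.0023, -0.0147, -0.0002] wz -6.33
[0.0039, -0.0144, -0.0002] wz -6.33
```

>>> carry_out(plan=[{"grip":0,"dp":[-0.011,-0.01,0],"rotation":[0,0,-6.3]},{"grip":0,"dp":[-0.01,-0.011,0],"rotation":[0,0,-6.3]},{"grip":0,"dp":[-0.0085,-0.012,0],"rotation":[0,0,-6.3]},{"grip":0,"dp":[-0.007,-0.013,0],"rotation":[0,0,-6.3]},{"grip":0,"dp":[-0.006,-0.0135,0],"rotation":[0,0,-6.3]},{"grip":0,"dp":[-0.004,-0.014,0],"rotation":[0,0,-6.3]}])

```text
time_s: 24.15
tool_pos: [0.5161, -0.2163, 0.1202]
tool_rot: [179.9, 0.0, 51.5]
force: [-0.7, -0.8, 0.6]
grip_width: 0.0818
```

>>> carry_out(plan=[{"grip":0,"dp":[-0.0025,-0.0145,0],"rotation":[0,0,-6.3]},{"grip":0,"dp":[-0.001,-0.015,0],"rotation":[0,0,-6.3]},{"grip":0,"dp":[0.0005,-0.015,0],"rotation":[0,0,-6.3]},{"grip":0,"dp":[0.002,-0.0145,0],"rotation":[0,0,-5]},{"grip":0,"dp":[0.003,-0.01,0],"rotation":[0,0,-4]},{"grip":0,"dp":[0,0,0],"rotation":[0,0,0]}])

```text
time_s: 24.65
tool_pos: [0.447, -0.1794, 0.118]
tool_rot: [-179.7, 0.2, 80.3]
force: [-0.1, 0.2, -0.4]
grip_width: 0.0869
```

```bash
python3 - <<'E'
from h import *
to(.4505,-.1803,.05,(180,0,82.5))
im=env.read_camera("top"); cv2.imwrite("pics/top7.png",im[:,:,::-1])
cv2.imwrite("pics/t7.png",cv2.resize(im[130:275,330:460,::-1],None,fx=4,fy=4,interpolation=2))
E
```

```text
t 24.65 pos [ 0.447  -0.1794  0.118 ] rot [-179.7    0.2   80.3] F [-0.1  0.2 -0.4] w 0.0869
dp [-0.0001  0.0039  0.068 ] rv [-0.3  0.1 -2.2]
```

View pics/t7.png

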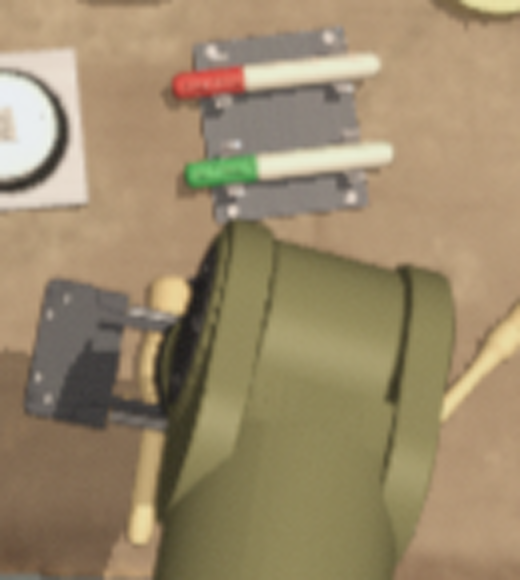

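Picture 11: both markers lie in their lanes, red at crop (275,75) and green at (290,165), evenly overhung. The gripper is over the brush's head and collar, so I go down.

>>> carry_out(plan=[{"grip":0,"dp":[0,0.002,0.025],"rotation":[-0.2,0,-2]},{"grip":0,"dp":[0,0,0.03],"rotation":[0,0,0]},{"grip":0,"dp":[0,0,0.02],"rotation":[0,0,0]},{"grip":0,"dp":[0,0,0],"rotation":[0,0,0]}])

```text
time_s: 25.03
tool_pos: [0.4545, -0.1844, 0.0433]
tool_rot: [179.5, 0.4, 81.3]
force: [-1.6, 0.0, -0.2]
grip_width: 0.0874
```

```bash
python3 - <<'E'
from h import *
to(.4505,-.1803,.008,(180,0,82.5))
E
```

```text
t 25.03 pos [ 0.4545 -0.1844  0.0433] rot [179.5   0.4  81.3] F [-1.6  0.  -0.2] w 0.0874
dp [ 0.0037 -0.0049  0.0352] rv [ 0.5  0.4 -1.2]
```

>>> carry_out(plan=[{"grip":0,"dp":[0.0035,-0.005,0.005],"rotation":[0.4,0.3,-1]},{"grip":0,"dp":[0,0,0.012],"rotation":[0,0,0]},{"grip":0,"dp":[0,0,0.01],"rotation":[0,0,0]},{"grip":0.2,"dp":[0,0,0.004],"rotation":[0,0,0]},{"grip":0.2,"dp":[0,0,0],"rotation":[0,0,0]}])

```text
time_s: 25.45
tool_pos: [0.453, -0.1806, 0.0116]
tool_rot: [179.8, 0.0, 82.0]
force: [-0.8, -0.8, -0.3]
grip_width: 0.0799
```

```bash
python3 - <<'E'
from h import *
to(.4505,-.1803,.008,(180,0,82.5))
E
```

```text
t 25.45 pos [ 0.453  -0.1806  0.0116] rot [179.8   0.   82. ] F [-0.8 -0.8 -0.3] w 0.0799
dp [-0.     -0.0025  0.0036] rv [ 0.2  0.  -0.5]
```

>>> carry_out(plan=[{"grip":0.4,"dp":[0,-0.0025,0.0035],"rotation":[0,0,-0.4]},{"grip":0.6,"dp":[0,0,0],"rotation":[0,0,0]},{"grip":0.85,"dp":[0,0,0],"rotation":[0,0,0]},{"grip":0.85,"dp":[0,0,0],"rotation":[0,0,0]},{"grip":0.85,"dp":[0,0,0],"rotation":[0,0,0]},{"grip":0.85,"dp":[0,0,0],"rotation":[0,0,0]},{"grip":0.85,"dp":[0,0,0],"rotation":[0,0,0]},{"grip":0.85,"dp":[0,0,0],"rotation":[0,0,0]}], force=35)

```text
time_s: 26.12
tool_pos: [0.4521, -0.1813, 0.0099]
tool_rot: [179.5, 0.2, 82.4]
force: [0.6, 0.7, -0.2]
grip_width: 0.0282
```

```bash
python3 - <<'E'
from h import *
to(.4505,-.1803,.008,(180,0,82.5))
E
```

```text
t 26.12 pos [ 0.4521 -0.1813  0.0099] rot [179.5   0.2  82.4] F [ 0.6  0.7 -0.2] w 0.0282
dp [ 0.0008 -0.0017  0.0019] rv [ 0.5  0.2 -0.1]
```

>>> carry_out(plan=[{"grip":0.85,"dp":[0,0,0],"rotation":[0,0,0]},{"grip":0.85,"dp":[0,0,-0.02],"rotation":[0,0,0]},{"grip":0.85,"dp":[0,0,-0.03],"rotation":[0,0,0]},{"grip":0.85,"dp":[0,0,-0.03],"rotation":[0,0,0]},{"grip":0.85,"dp":[0,0,-0.015],"rotation":[0,0,0]}])

```text
time_s: 26.53
tool_pos: [0.4473, -0.1785, 0.1035]
tool_rot: [-179.9, -0.2, 82.5]
force: [0.3, -0.9, -0.9]
grip_width: 0.0259
```

```bash
python3 - <<'E'
from h import *
go(.4295,.2933,.11,9,17)
E
```

```text
t 26.53 pos [ 0.4473 -0.1785  0.1035] rot [-179.9   -0.2   82.5] F [ 0.3 -0.9 -0.9] w 0.0259
d [-0.0178  0.4718  0.0065] dyaw -73.5 n 17
[0.0274, -0.0047, -0.0004] wz 4.32
[0.0269, -0.0067, -0.0004] wz 4.32
[0.0264, -0.0087, -0.0004] wz 4.32
[0.0256, -0.0107, -0.0004] wz 4.32
[0.0248, -0.0126, -0.0004] wz 4.32
[0.0237, -0.0144, -0.0004] wz 4.32
[0.0226, -0.0162, -0.0004] wz 4.32
[0.0213, -0.0178, -0.0004] wz 4.32
[0.0199, -0.0194, -0.0004] wz 4.32
[0.0184, -0.0208, -0.0004] wz 4.32
[0.0168, -0.0221, -0.0004] wz 4.32
[0.015, -0.0233, -0.0004] wz 4.32
[0.0132, -0.0244, -0.0004] wz 4.32
[0.0114, -0.0253, -0.0004] wz 4.32
[0.0094, -0.0261, -0.0004] wz 4.32
[0.0074, -0.0268, -0.0004] wz 4.32
[0.0054, -0.0272, -0.0004] wz 4.32
```

>>> carry_out(plan=[{"grip":0.85,"dp":[0.02,-0.004,-0.002],"rotation":[0,0,4.3]},{"grip":0.85,"dp":[0.027,-0.0065,-0.001],"rotation":[0,0,4.3]},{"grip":0.85,"dp":[0.0265,-0.0085,-0.001],"rotation":[0,0,4.3]},{"grip":0.85,"dp":[0.0255,-0.0105,-0.001],"rotation":[0,0,4.3]},{"grip":0.85,"dp":[0.025,-0.0125,0],"rotation":[0,0,4.3]},{"grip":0.85,"dp":[0.0235,-0.0145,0],"rotation":[0,0,4.3]},{"grip":0.85,"dp":[0.0225,-0.016,0],"rotation":[0,0,4.3]},{"grip":0.85,"dp":[0.021,-0.018,0],"rotation":[0,0,4.3]}])

```text
time_s: 27.2
tool_pos: [0.4446, 0.0348, 0.1132]
tool_rot: [179.4, -0.0, 45.7]
force: [0.0, 0.1, -1.1]
grip_width: 0.0258
```

>>> carry_out(plan=[{"grip":0.85,"dp":[0.02,-0.0195,0],"rotation":[0,0,4.3]},{"grip":0.85,"dp":[0.0185,-0.021,0],"rotation":[0,0,4.3]},{"grip":0.85,"dp":[0.017,-0.022,0],"rotation":[0,0,4.3]},{"grip":0.85,"dp":[0.015,-0.0235,0],"rotation":[0,0,4.3]},{"grip":0.85,"dp":[0.013,-0.0245,0],"rotation":[0,0,4.3]},{"grip":0.85,"dp":[0.0115,-0.025,0],"rotation":[0,0,4.3]},{"grip":0.85,"dp":[0.009,-0.022,0],"rotation":[0,0,4.3]},{"grip":0.85,"dp":[0,0,0],"rotation":[0,0,0]}])

```text
time_s: 27.87
tool_pos: [0.4445, 0.2399, 0.1113]
tool_rot: [179.3, -0.4, 14.2]
force: [-0.9, 1.5, -0.4]
grip_width: 0.0259
```

```bash
python3 - <<'E'
from h import *
go(.4295,.2933,.07,9.2,3)
E
```

```text
t 27.87 pos [0.4445 0.2399 0.1113] rot [179.3  -0.4  14.2] F [-0.9  1.5 -0.4] w 0.0259
d [-0.015   0.0534 -0.0413] dyaw -4.97 n 3
[-0.0005, -0.0185, 0.0138] wz 1.66
[-0.001, -0.0185, 0.0138] wz 1.66
[-0.0015, -0.0184, 0.0138] wz 1.66
```

>>> carry_out(plan=[{"grip":0.85,"dp":[-0.0005,-0.0185,0.008],"rotation":[0.5,0,1.6]},{"grip":0.85,"dp":[-0.001,-0.0185,0.01],"rotation":[0,0,1.6]},{"grip":0.85,"dp":[-0.0015,-0.016,0.01],"rotation":[0,0,1.6]},{"grip":0.85,"dp":[0,0,0],"rotation":[0,0,0]}])

```text
time_s: 28.2
tool_pos: [0.4294, 0.2931, 0.0815]
tool_rot: [179.9, -0.4, 9.4]
force: [-1.2, 0.3, -0.2]
grip_width: 0.026
```

```bash
python3 - <<'E'
from h import *
to(.4295,.2933,.05,(180,0,9.2))
im=env.read_camera("top"); cv2.imwrite("pics/t8.png",cv2.resize(im[170:275,115:275,::-1],None,fx=4,fy=4,interpolation=2))
im=env.read_camera("scene"); cv2.imwrite("pics/s8.png",cv2.resize(im[210:370,170:370,::-1],None,fx=3.5,fy=3.5,interpolation=2))
E
```

```text
t 28.2 pos [0.4294 0.2931 0.0815] rot [179.9  -0.4   9.4] F [-1.2  0.3 -0.2] w 0.026
dp [-0.0001 -0.0003  0.0315] rv [ 0.1 -0.4  0.2]
```

View pics/s8.png

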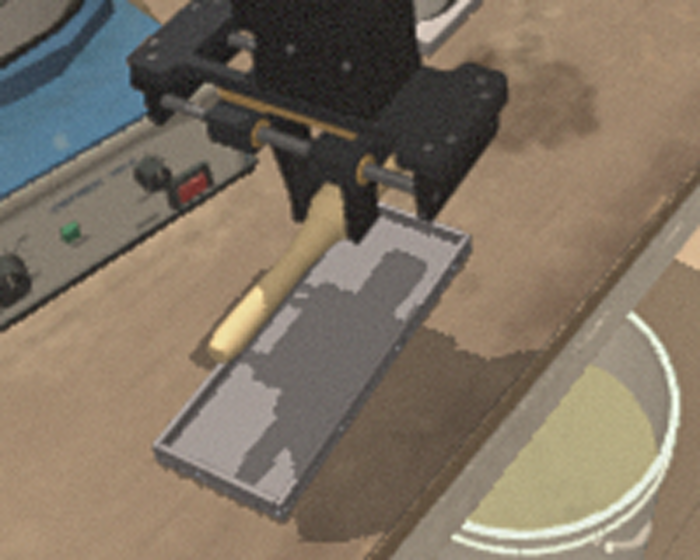

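```bash
python3 - <<'E'
from h import *
f=lambda a,b:(170+a/3.5,210+b/3.5)
for p in[(255,172),(150,238),(0,328)]: print(ray("scene",f(*p),0).round(3))
for z in (0.,.05,.1): print(z,[ray("top",p,z)[:2].round(3) for p in [(118,165),(210,180)]])
E
```

```text
[0.567 0.237 0.   ]
[0.58  0.318 0.   ]
[0.599 0.417 0.   ]
0.0 [array([0.594, 0.505]), array([0.559, 0.254])]
0.05 [array([0.587, 0.481]), array([0.553, 0.241])]
0.1 [array([0.579, 0.457]), array([0.547, 0.228])]
```

View pics/t8.png

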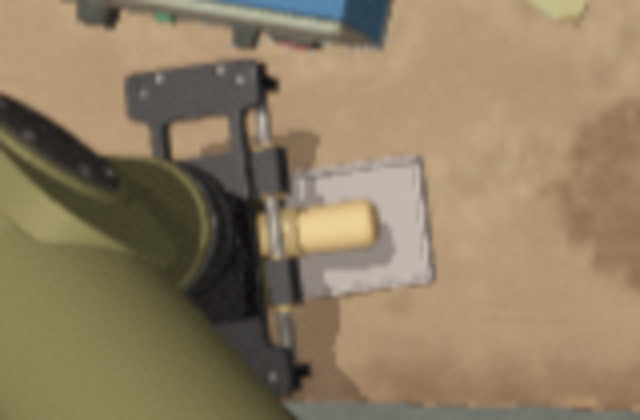

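Pictures 12 and 13: the brush is level over the tray, with its head end about 10 mm inside the end wall after parallax, and the shaker base is about 20 mm clear of the gripper. I'll lower it.

>>> carry_out(plan=[{"grip":0.85,"dp":[0,0,0.012],"rotation":[0,0,0.2]},{"grip":0.85,"dp":[0,0,0.018],"rotation":[0,0,0]},{"grip":0.85,"dp":[0,0,0.012],"rotation":[0,0,0]},{"grip":0.85,"dp":[0,0,0],"rotation":[0,0,0]}])

```text
time_s: 28.63
tool_pos: [0.4363, 0.2851, 0.0393]
tool_rot: [179.6, -0.8, 8.8]
force: [-0.4, -1.3, -0.4]
grip_width: 0.0259
```

```bash
python3 - <<'E'
from h import *
to(.4295,.2933,.0145,(180,0,9.2))
E
```

```text
t 28.63 pos [0.4363 0.2851 0.0393] rot [179.6  -0.8   8.8] F [-0.4 -1.3 -0.4] w 0.0259
dp [-0.0058 -0.0094  0.0247] rv [ 0.4 -0.8 -0.4]
```

>>> carry_out(plan=[{"grip":0.85,"dp":[-0.006,-0.0095,0],"rotation":[0.3,-0.6,-0.3]},{"grip":0.85,"dp":[0,0,0.008],"rotation":[0,0,0]},{"grip":0.85,"dp":[0,0,0.008],"rotation":[0,0,0]},{"grip":0.85,"dp":[0,0,0],"rotation":[0,0,0]}])

```text
time_s: 28.97
tool_pos: [0.4297, 0.2923, 0.0222]
tool_rot: [179.8, -0.1, 8.9]
force: [0.1, 0.1, -0.6]
grip_width: 0.0258
```

```bash
python3 - <<'E'
from h import *
to(.4295,.2933,.0145,(180,0,9.2))
E
```

```text
t 28.97 pos [0.4297 0.2923 0.0222] rot [ 1.798e+02 -1.000e-01  8.900e+00] F [ 0.1  0.1 -0.6] w 0.0258
dp [-0.0001 -0.001   0.0077] rv [ 0.2 -0.1 -0.3]
```

>>> carry_out(plan=[{"grip":0.85,"dp":[0,-0.001,0.004],"rotation":[0,0,0]},{"grip":0.85,"dp":[0,0,0.002],"rotation":[0,0,0]},{"grip":0.85,"dp":[0,0,0],"rotation":[0,0,0]}])

```text
time_s: 29.22
tool_pos: [0.4298, 0.2937, 0.0158]
tool_rot: [179.9, -0.2, 8.9]
force: [-0.0, 0.1, -0.3]
grip_width: 0.0258
```

```bash
python3 - <<'E'
from h import *
to(.4295,.2933,.0145,(180,0,9.2))
E
```

```text
t 29.22 pos [0.4298 0.2937 0.0158] rot [179.9  -0.2   8.9] F [-0.   0.1 -0.3] w 0.0258
dp [-0.0003  0.0004  0.0013] rv [ 0.1 -0.2 -0.3]
```

>>> carry_out(plan=[{"grip":0.85,"dp":[0,0,0.001],"rotation":[0,0,0]},{"grip":0.6,"dp":[0,0,0],"rotation":[0,0,0]},{"grip":0.56,"dp":[0,0,0],"rotation":[0,0,0]},{"grip":0.56,"dp":[0,0,0],"rotation":[0,0,0]},{"grip":0.56,"dp":[0,0,0],"rotation":[0,0,0]},{"grip":0.56,"dp":[0,0,-0.015],"rotation":[0,0,0]},{"grip":0.56,"dp":[0,0,-0.03],"rotation":[0,0,0]},{"grip":0.5,"dp":[0,0,-0.04],"rotation":[0,0,0]}])

```text
time_s: 29.88
tool_pos: [0.4252, 0.2914, 0.0979]
tool_rot: [179.7, 0.5, 9.1]
force: [0.1, -1.1, 0.6]
grip_width: 0.04
```

>>> carry_out(plan=[{"grip":0.5,"dp":[0,0,-0.04],"rotation":[0,0,0]},{"grip":0.5,"dp":[0,0.03,-0.03],"rotation":[0,0,0]},{"grip":0.5,"dp":[0,0.04,0],"rotation":[0,0,0]},{"grip":0.5,"dp":[0,0.04,0],"rotation":[0,0,0]},{"grip":0.5,"dp":[0,0.04,0],"rotation":[0,0,0]},{"grip":0.5,"dp":[0,0.04,0],"rotation":[0,0,0]},{"grip":0.5,"dp":[0,0.03,0],"rotation":[0,0,0]},{"grip":0.5,"dp":[0,0,0],"rotation":[0,0,0]}])

```text
time_s: 30.55
tool_pos: [0.4662, 0.0793, 0.1873]
tool_rot: [179.7, -0.8, 10.2]
force: [-0.4, -0.5, 0.2]
grip_width: 0.0437
```

```bash
python3 - <<'E'
from h import *
to(.4295,.2933,.0145)
t=env.read_camera("top"); s=env.read_camera("scene")
cv2.imwrite("pics/top9.png",t[:,:,::-1])
a=cv2.resize(t[125:265,130:430,::-1],None,fx=2.6,fy=2.6,interpolation=2)
b=cv2.resize(s[130:370,190:450,::-1],None,fx=1,fy=1)
cv2.imwrite("pics/f_top.png",a); cv2.imwrite("pics/f_sc.png",cv2.resize(s[120:360,190:450,::-1],None,fx=2.5,fy=2.5,interpolation=2))
E
```

```text
t 30.55 pos [0.4662 0.0793 0.1873] rot [179.7  -0.8  10.2] F [-0.4 -0.5  0.2] w 0.0437
dp [-0.0005 -0.2182  0.1715] rv None
```

View pics/f_top.png

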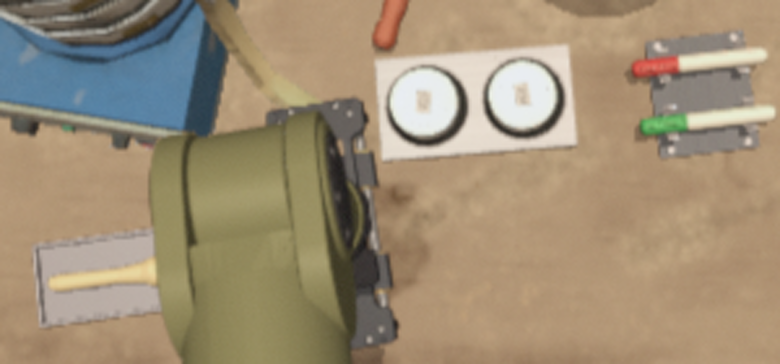

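View pics/f_sc.png

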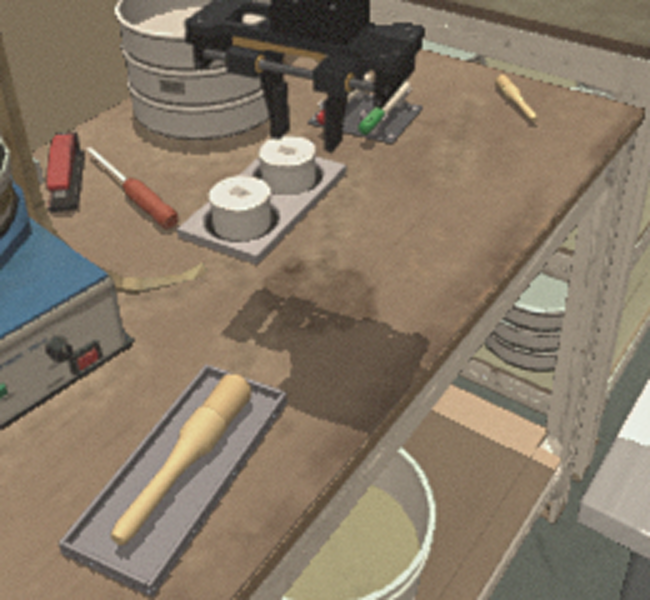

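Pictures 14 and 15: the brush lies flat within the tray, both tins sit in their wells, both markers are in their lanes, and the stapler, screwdriver and sieve look untouched. Last is one numeric check on marker centring, with the arm already clear.

```bash
python3 - <<'E'
from h import *
im=cv2.imread("pics/top9.png"); hs=cv2.cvtColor(im,cv2.COLOR_BGR2HSV).astype(int);H,S,V=hs[...,0],hs[...,1],hs[...,2]
a=np.radians(8.1); L=np.array([-np.sin(a),np.cos(a)]); C=np.array([.6244,-.2559])
# lane ends by outline: cap colour end and white barrel end
for n,cap,r0,r1 in(("red",((H<6)|(H>172))&(S>120),138,156),("green",(H>45)&(H<85)&(S>90),158,178)):
    def pts(m): 
        y,x=np.nonzero(m[r0:r1,368:435]); return np.array([(ray("top",(u+368,v+r0),.0235)[:2]-C)@L for u,v in zip(x,y)])
    w=(V>195)&(S<80)&(H>18)
    c,b=pts(cap),pts(w); print(n,"cap end",c.max().round(4),"barrel end",b.min().round(4),"mid",((c.max()+b.min())/2).round(4))
E
```

```text
red cap end 0.0714 barrel end -0.0658 mid 0.0028
green cap end 0.0711 barrel end -0.0654 mid 0.0029
```

```bash
python3 -c "
from cell import env
print(env.sign_off())"
```

```text
the job is handed in; nothing more can be done
None
```

All five things are in their holders, and I handed the job in at about 31 s of robot time (limit 118 s) with the gripper open and clear. `sign_off` reports no verdict.

- **Tins:** Both are upright, one in each well. The dark lining shows around each one.
- **Markers:** Red is in the far lane and green in the near lane, each lying in both cradles. The last measurement puts each about 3 mm off centre along its lane, so roughly 25 mm sticks out at one end and 20 mm at the other. Part of that may be camera calibration error, and I left it as it was.
- **Brush:** The larger one lies flat inside the tray. The small lookalike was left alone.
- **Other things:** The stapler and screwdriver look unmoved in the last pictures. The tape roll was not in those last views. It looked in place earlier, and I never went near it on purpose. I tilted the gripper 14° when placing the red marker so its body stayed clear of the big sieve.

Force readings at the end of each move stayed under about 3 N. No check failed or disagreed.

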